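# Pack a chassis hardware kit: tip out the rinsed pillars, press the brackets into the foam

## Robot

A 7-joint arm with a two-finger parallel gripper is mounted at the origin on the work surface. World frame = base frame: x ahead of the robot, y to its left, z up, the work surface at z = 0. Lengths are in m, angles in rad, forces in N, time in s.
With the tool pointing down it reaches from about 0.425 to 0.875 m from the base axis. Payload 4.7 kg.
Tool frame: the origin (TCP) lies at the very end of the fingers, on their centre line; the grasp point (between the pads) lies 19 mm behind it (ctrl.grasp_offset is the distance from the TCP to the grasp point, in m); z points along the fingers, y is the direction in which the jaws open and shut (so a half turn about z gives the same grasp; the last joint's range is limited). The gripper opens to 87 mm and grips with 3 to 60 N. Pads are 19 mm wide; open, the fingers measure 117 mm over their backs; the gripper's body (75 mm by 190 mm) begins 51 mm behind the grasp point.
Start: joints at [1.227, 0.321, -0.07, 1.45, 0.023, 1.371, -0.057], TCP at [0.228, -0.609, 0.223] pointing down, gripper open.
Joint ranges: [-2.86, 2.86], [-0.3, 2.09], [-1.38, 1.24], [0.06, 2.45], [-1.56, 4.7], [0.09, 2.05], [-2.69, 2.69]. Speed limits (rad/s): [2.57, 2.57, 3.14, 3.14, 3.14, 3.14, 3.14].

## Interface

Orientations are given as a rotation vector (axis times angle).
In Python, from bench import ctrl gives the robot as it stands.
- The arm moves only by the shell command python3 -m creep 'ROWS' [FORCE]. ROWS is JSON, a list that holds one entry, the list of rows, each a list of 7 numbers: the opening, from 0 (shut) to 1 (fully open), then the shift along the tool's x, y, z in mm, then the turn, a rotation vector about the tool's x, y, z in rad. In form: [[[grip, dx, dy, dz, rx, ry, rz], ...]]. A call has 1 to 5 rows; each row is the pose to reach, as a shift and turn from the pose commanded when the call began, along the tool's axes at that moment; what a row does not reach only later rows make up. A row lasts 1/10 s, in which the tool goes at most 50 mm and 8.59 degrees, less where a joint would pass 70% of its speed; a pose out of reach is approached as far as the arm can. A call with a gripper value outside its range is refused whole. The fingers move at their own pace and stop on an object; FORCE is the grip in N (left out, the last holds). Time passes only in rows, so rows that repeat a pose let the fingers close. It gives the time, the measured TCP pose, the force and the opening at its end, in the units of the state.
- ctrl.get_state(): the state, without advancing time (a new reading comes with each control period).
- ctrl.get_image(name): name is "scene" or "side" or "wrist"; returns the picture (384x512x3 uint8, red, green, blue); there is no depth.
- ctrl.camera_params(name): a dict with "K" (3x3 intrinsics, pixels), "k1" (the pictures are not rectified: a ray, as slopes to the right and down, at radius r is drawn at 1 + k1 r^2 times it, then the intrinsics apply), "pose" (4x4, takes a point from camera to world coordinates). Camera axes: x right, y down, z forward; pixel columns grow to the right and rows downward; lengths in m; the calibration is good to about 2 mm. A picture is of the moment at which its call begins: read the wrist's pose just before it. camera_params takes no time and is no camera call; for the wrist camera it gives the pose at the moment of the call.
- ctrl.close_job(): hands the job in, once; it reports no verdict.
The state is a dict: "time": time; "joint_positions": joint angles; "qd": joint speeds; "joint_torque": joint torques, N m; "position": TCP position; "tool_rot": TCP orientation; "ft_force": force on the tool from outside, world axes, zero at the start; "torque": the same for the moment, N m; "grip_width": opening from 0.0 (shut) to 1.0 (fully open).
Only numpy, scipy, OpenCV 4.12 (cv2) and the standard library are available. Lean on these libraries where they do the work, as an engineer would, in place of code of your own. Each camera call takes 0.05 s, during which the arm holds its last target. There are 200 camera calls.

## Task

Pack the amplifier hardware kit: lift the rinse basket off its drip base, tip it over the open well of the kit case so that all the pillars roll out through the spout into the well, and seat the empty basket on its drip base again, over the pins and flat down. Press every bracket lying on the bench into the foam cutout of its shape, level and fully home on the cutout's floor. Leave the multimeter, the reel and the calculator where they are.

Things in the scene. Friction and masses are not known exactly. Their poses are not given: they have to be found in the camera images.
- kit: kit case on the bench, fixed: aluminium shell 240 x 340 mm (x, y) filled flush with a dark foam insert whose top is 48 mm above the bench; no lid. Origin at the centre of the underside. Four bracket cutouts in its +y part; the open rectangular well in its -y part
- well (a point): centre of the floor of the open well in the foam for the loose pillars: 130 mm (kit x) by 108 mm (kit y), floor 6 mm above the bench, 42 mm deep. Axes as the kit's. In the kit's frame at (0, -99, 6) mm
- corner_pocket (a point): floor centre of the foam cutout for the corner bracket, kit-frame (53, 105, 30) mm, axes as the kit's. Home: bracket origin on this point, its x along the kit's x. Cutout 18 mm deep, 2.5 mm larger all round; a bracket that is home stands 8 mm proud. Two foam ribs beside the long leg at bracket (-2, 24) pinch it 1.5 mm a side, 2 mm below the foam top: it takes 6 to 14 N to push it down to the floor
- tee_pocket (a point): floor centre of the foam cutout for the T bracket, kit-frame (53, 12, 30) mm, axes as the kit's. Home: bracket origin on this point, its x along the kit's x. Cutout 18 mm deep, 2.5 mm larger all round; a bracket that is home stands 8 mm proud. Two foam ribs beside the stem at bracket (0, -6) pinch it 1.5 mm a side, 2 mm below the foam top: it takes 6 to 14 N to push it down to the floor
- saddle_pocket (a point): floor centre of the foam cutout for the U bracket, kit-frame (-53, 105, 30) mm, axes as the kit's. Home: bracket origin on this point, its x along the kit's x. Cutout 18 mm deep, 2.5 mm larger all round; a bracket that is home stands 8 mm proud. Two foam ribs beside the web at bracket (0, 20) pinch it 1.5 mm a side, 2 mm below the foam top: it takes 6 to 14 N to push it down to the floor
- zed_pocket (a point): floor centre of the foam cutout for the Z bracket, kit-frame (-53, 12, 30) mm, axes as the kit's. Home: bracket origin on this point, its x along the kit's x, either way round. Cutout 18 mm deep, 2.5 mm larger all round; a bracket that is home stands 8 mm proud. Two foam ribs beside the middle bar at bracket (0, 0) pinch it 1.5 mm a side, 2 mm below the foam top: it takes 6 to 14 N to push it down to the floor
- corner: corner bracket (L in plan), solid aluminium, 26 mm high, lying flat, same section all the way up; origin at the underside, in the centre of its plan outline. Plan in its own x, y (mm): long leg x -45..45, y 13..35; short leg x -45..-23, y -35..13. 0.2 kg, may be absent
- tee: T bracket, solid aluminium, 26 mm high, lying flat, same section all the way up; origin at the underside, in the centre of its plan outline. Plan in its own x, y (mm): crossbar x -45..45, y 13..35; stem x -11..11, y -35..13. 0.2 kg, may be absent
- saddle: U bracket, solid aluminium, 26 mm high, lying flat, same section all the way up; origin at the underside, in the centre of its plan outline. Plan in its own x, y (mm): web x -40..40, y 10..30; legs x -40..-20 and x 20..40, y -30..10. 0.2 kg, may be absent
- zed: Z bracket, solid aluminium, 26 mm high, lying flat, same section all the way up; origin at the underside, in the centre of its plan outline. Plan in its own x, y (mm): middle bar x -45..45, y -11..11; tabs x -45..-23, y 11..33 and x 23..45, y -33..-11. It is the same after a half turn. 0.2 kg, may be absent
- basket: loose steel mesh rinse basket, 0.35 kg, 116 x 150 mm (x, y), walls 50 mm; origin: centre of underside. Notch 90 mm wide in its +y wall; from y = 40 mm the floor (3 mm thick) ramps up 20 degrees to the spout lip and so keeps pillars in. Tip the +y side down 40 to 50 degrees: they roll out. Forked ears at x = +-58..84 mm, 6 to 12 mm up, slots 13 mm wide, go over the base's pins
- handle (a point): centre of the basket's bar handle: black bar along the basket's x, 14 mm wide (y), 16 mm high, 110 mm clear between its posts, 114 mm above the basket's underside
- spout (a point): middle of the lip of the basket's spout, at (0, 82, 18) mm in the basket's frame
- drip_base: grey plastic drip base, fixed, 190 x 174 mm, plate 10 mm high with a low rim; two upright steel pins of 9 mm diameter with conical tips at x = +-64.5 mm, y = 0, standing 26 mm above the plate. Origin at the centre of the underside
- base_seat (a point): where the basket's origin lies when it is seated on the drip base (top of the plate, between the pins); axes as the base's
- meter: bystander: yellow multimeter lying on the bench, 160 x 78 x 34 mm, origin at the centre of the underside
- reel: bystander: metal reel, 64 mm diameter, 52 mm high, origin at the centre of the underside
- calculator: bystander: flat grey pocket calculator, 130 x 75 x 14 mm, origin at the centre of the underside
- pillar1: turned aluminium stand-off pillar, plain cylinder 24 mm in diameter, 70 mm long along its x, origin at its centre, 0.085 kg; starts lying in the basket across the spout direction; may be absent
- pillar2: turned aluminium stand-off pillar, plain cylinder 24 mm in diameter, 70 mm long along its x, origin at its centre, 0.085 kg; starts lying in the basket across the spout direction; may be absent
- pillar3: turned aluminium stand-off pillar, plain cylinder 24 mm in diameter, 70 mm long along its x, origin at its centre, 0.085 kg; starts lying in the basket across the spout direction; may be absent
Not all that is in view belongs to the job. Leave any blue or orange look-alike of the corner alone. What is shaped like the tee but brown is not meant.

How it is judged:
On the way, in this order (a step that is already met when the one before it is completed fails the run):
1. the basket is off its base and being tipped over the well (angle between basket's own z axis and vertical above 0.25 rad and horizontal distance between spout and well below 0.11 m), for 0.05 s.
2. all the pillars lie in the well (x of pillar1 in the frame of well between -0.06 and 0.06 m and y of pillar1 in the frame of well between -0.05 and 0.05 m and z of each of pillar1, pillar2, pillar3 in the frame of well below 0.04 m and x of pillar2 in the frame of well between -0.06 and 0.06 m and y of pillar2 in the frame of well between -0.05 and 0.05 m and x of pillar3 in the frame of well between -0.06 and 0.06 m and y of pillar3 in the frame of well between -0.05 and 0.05 m), for 0.2 s.
3. the basket is seated on its drip base again (horizontal distance between basket and base_seat below 0.005 m and z of basket in the frame of base_seat between -0.003 and 0.003 m and angle between basket's own z axis and vertical below 0.05 rad and angle between the y axis of basket and the y axis of base_seat, either way round below 0.08 rad and linear speed of basket below 0.02 m/s), for 0.2 s.
At the end, for the whole second after the job is handed in: At rest: pillars in the well, below the foam top (60 mm in x, 50 mm in y of its centre, under 40 mm above its floor); basket on the drip base within 5 mm, 0.08 rad, height 3 mm; every bracket in its own cutout within 5 mm, 0.1 rad, level 0.08 rad, 3 mm from the floor (all of step 2 and all of step 3 and horizontal distance between corner and corner_pocket below 0.005 m and z of corner in the frame of corner_pocket between -0.003 and 0.003 m and angle between each of corner, tee, saddle, zed's own z axis and vertical below 0.08 rad and angle between the x axis of corner and the x axis of corner_pocket, either way round below 0.1 rad and linear speed of each of corner, tee, saddle, zed below 0.02 m/s and horizontal distance between tee and tee_pocket below 0.005 m and z of tee in the frame of tee_pocket between -0.003 and 0.003 m and angle between the x axis of tee and the x axis of tee_pocket, either way round below 0.1 rad and horizontal distance between saddle and saddle_pocket below 0.005 m and z of saddle in the frame of saddle_pocket between -0.003 and 0.003 m and angle between the x axis of saddle and the x axis of saddle_pocket, either way round below 0.1 rad and horizontal distance between zed and zed_pocket below 0.005 m and z of zed in the frame of zed_pocket between -0.003 and 0.003 m and angle between the x axis of zed and the x axis of zed_pocket, either way round below 0.1 rad and linear speed of each of pillar1, pillar2, pillar3 below 0.03 m/s); the robot touches nothing.
It fails at once if the meter is pushed aside (more than 30 mm) (distance of meter from where it was at the start of the episode above 0.03 m).
It fails at once if the reel is pushed aside (more than 30 mm) (distance of reel from where it was at the start of the episode above 0.03 m).
It fails at once if the calculator is pushed aside (more than 30 mm) (distance of calculator from where it was at the start of the episode above 0.03 m).
Of corner, tee, saddle, zed only 3 to 4 are there at a start; the rules pass over those that are not, and their reading is None.
Of pillar1, pillar2, pillar3 only 2 to 3 are there at a start; the rules pass over those that are not, and their reading is None.
At some moment in a run one of corner, tee, saddle, zed may be knocked a few centimetres aside while the robot is not near it.
It also fails if it takes over 208 s, if anything falls off the work surface, if the arm or the gripper's body presses on something with over 40 N, if the wrist force passes 120 N, or if a joint passes its speed limit or range.

## Working session

There is one attempt and no reset: what is moved stays moved. The work goes in short steps, Python scripts to look and compute and a shell command to move; the robot and the scene stay as the last step left them, time stands still between calls to the robot, and variables do not carry over. Pictures are saved under pics/ and viewed, about 12 in all and at most 16, crops included, and the job is handed in when it is done.

```bash
ls; mkdir -p pics
python3 - <<'E'
from bench import ctrl
import cv2
for n in("scene","side"):
    cv2.imwrite(f"pics/{n}0.png",ctrl.get_image(n)[:,:,::-1])
    p=ctrl.camera_params(n);print(n,p["K"],p["k1"],p["pose"])
s=ctrl.get_state();print(s)
E
```

```text
pics
scene [[356.71123052   0.         257.33280817]
 [  0.         356.71123052 193.98409525]
 [  0.           0.           1.        ]] -0.04145739297112512 [[ 0.15365186  0.8081306  -0.56860887  1.20385265]
 [ 0.98804643 -0.11839429  0.09872715 -0.08834372]
 [ 0.01246439 -0.57698157 -0.81666205  1.0350548 ]
 [ 0.          0.          0.          1.        ]]
side [[465.48515853   0.         259.43873738]
 [  0.         465.48515853 184.96658009]
 [  0.           0.           1.        ]] 0.016951451436492893 [[ 0.93983843 -0.17106737  0.295702    0.10477997]
 [-0.34153026 -0.45074821  0.82473216 -1.11540256]
 [-0.00779761 -0.87610616 -0.48205518  0.7981772 ]
 [ 0.          0.          0.          1.        ]]
{'time': 0.1, 'joint_positions': array([ 1.22711706,  0.32174914, -0.07006239,  1.4515526 ,  0.022613  ,
        1.37082693, -0.05691589]), 'qd': array([ 7.67315463e-04, -2.08756836e-03, -7.57162343e-04,  2.97344870e-05,
        8.83837382e-04,  6.32024912e-04,  9.71839644e-04]), 'joint_torque': array([ 1.54096761e-04, -4.92574382e+01, -4.05533239e-01, -3.13400567e+01,
       -6.40205084e-02,  3.94583435e-02,  7.42506336e-05]), 'position': array([ 0.2273862 , -0.60839017,  0.22157076]), 'tool_rot': array([-3.08978986e+00, -5.58693310e-01,  6.64869889e-04]), 'ft_force': array([ 0.39958413,  0.037102  , -1.18225279]), 'torque': array([-0.0249724 , -0.00629599, -0.00263916]), 'grip_width': 1.00093012415755}
```

View pics/scene0.png

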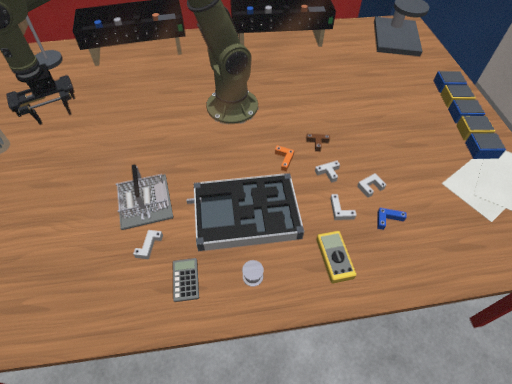

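View pics/side0.png

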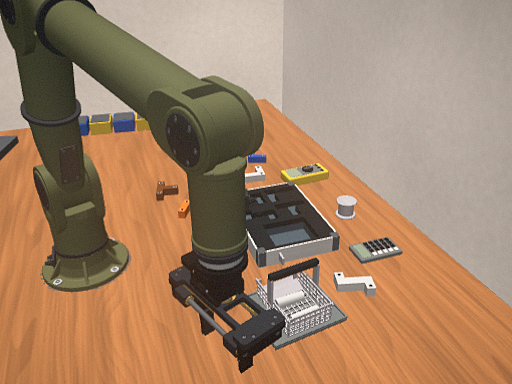

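The scene view shows the basket at (143,200), the kit at (247,211) with its well on the left, and silver brackets: zed (148,243), corner (342,208), tee (328,170) and saddle (372,184). The orange L (286,157), blue L (392,215) and brown T (318,139) are decoys. The side view shows the arm hanging near the basket.

```bash
cat > h.py <<'E'
from bench import ctrl
import numpy as np, cv2
from scipy.spatial.transform import Rotation as R
def ray(p,u,v):
    K=p["K"];d=np.array([(u-K[0,2])/K[0,0],(v-K[1,2])/K[1,1]]);s=d.copy()
    for _ in range(20): s=d/(1+p["k1"]*(s@s))
    T=np.array(p["pose"]);return T[:3,3],T[:3,:3]@np.array([*s,1])
def onplane(p,u,v,z):
    o,d=ray(p,u,v);return o+d*(z-o[2])/d[2]
def proj(p,X):
    T=np.array(p["pose"]);c=T[:3,:3].T@(np.asarray(X)-T[:3,3]);s=c[:2]/c[2]
    s=s*(1+p["k1"]*(s@s));return p["K"][0,0]*s[0]+p["K"][0,2],p["K"][1,1]*s[1]+p["K"][1,2]
def cross(p1,uv1,p2,uv2):
    o1,d1=ray(p1,*uv1);o2,d2=ray(p2,*uv2)
    t=np.linalg.lstsq(np.c_[d1,-d2],o2-o1,rcond=None)[0];a=o1+d1*t[0];b=o2+d2*t[1]
    return (a+b)/2,np.linalg.norm(a-b)
def down(yaw): # tool z down; tool y (jaw axis) at world angle yaw
    y=np.array([np.cos(yaw),np.sin(yaw),0]);z=np.array([0,0,-1.]);return np.c_[np.cross(y,z),y,z]
def jaw(s=None):
    s=s or ctrl.get_state();m=R.from_rotvec(s["tool_rot"]).as_matrix();return np.degrees(np.arctan2(m[1,1],m[0,1]))
def go(pos,Rt=None,frm=None):
    """shift mm & rotvec in current tool axes to reach pos/Rt; frm=(pos,R) start"""
    if frm is None:
        s=ctrl.get_state();frm=(s["position"],R.from_rotvec(s["tool_rot"]).as_matrix())
    d=frm[1].T@(np.array(pos)-frm[0])*1000
    r=R.from_matrix(frm[1].T@(frm[1] if Rt is None else Rt)).as_rotvec()
    print("shift",d.round(1),"rot",r.round(3),"n>=",np.ceil(max(np.linalg.norm(d)/50,np.linalg.norm(r)/.15)))
    return (np.array(pos),frm[1] if Rt is None else Rt)
def near(yaw,ref=None): # yaw modulo pi nearest present jaw angle
    j=np.radians(jaw()) if ref is None else ref
    return j+(yaw-j+np.pi/2)%np.pi-np.pi/2
E
python3 - <<'E'
from h import *
p=ctrl.camera_params("scene");q=ctrl.camera_params("side")
for n,u,v,z in[("kit",247,209,.048),("kitTL",195,181,.048),("kitTR",297,176,.048),("kitBR",301,234,.048),("kitBL",197,243,.048),("zed",148,243,.026),("corner",342,208,.026),("tee",328,170,.026),("saddle",372,184,.026),("reel",253,267,.052),("meter",336,256,.034),("calc",185,280,.014),("baseTL",118,182,.01),("baseTR",167,176,.01),("baseBR",172,220,.01),("baseBL",121,227,.01)]:
    x=onplane(p,u,v,z);print(n,x.round(3),np.hypot(x[0],x[1]).round(3))
print("handle",cross(p,(136,166),q,(270,273)),cross(p,(139,186),q,(318,262)))
print(jaw())
w=ctrl.camera_params("wrist");s=ctrl.get_state()
m=R.from_rotvec(s["tool_rot"]).as_matrix();T=w["pose"];print("cam in tool",m.T@(T[:3,3]-s["position"]),m.T@T[:3,:3],w["K"])
for n,c,b in(("scene",(110,130,310,170),"a"),):
    im=cv2.imread("pics/scene0.png")[c[1]:c[1]+c[3],c[0]:c[0]+c[2]]
    cv2.imwrite("pics/crop1.png",cv2.resize(im,None,fx=2.58,fy=2.58,interpolation=cv2.INTER_CUBIC))
E
```

```text
kit [ 0.571 -0.012  0.048] 0.572
kitTL [ 0.431 -0.175  0.048] 0.465
kitTR [0.46  0.181 0.048] 0.495
kitBR [0.689 0.143 0.048] 0.704
kitBL [ 0.673 -0.182  0.048] 0.697
zed [ 0.638 -0.337  0.026] 0.722
corner [0.6   0.309 0.026] 0.675
tee [0.433 0.306 0.026] 0.53
saddle [0.517 0.445 0.026] 0.683
reel [ 0.778 -0.023  0.052] 0.779
meter [0.773 0.236 0.034] 0.808
calc [ 0.773 -0.228  0.014] 0.806
baseTL [ 0.365 -0.453  0.01 ] 0.582
baseTR [ 0.363 -0.278  0.01 ] 0.457
baseBR [ 0.554 -0.263  0.01 ] 0.613
baseBL [ 0.557 -0.431  0.01 ] 0.704
handle (array([ 0.40041933, -0.35721422,  0.12626399]), np.float64(0.0015180510195286412)) (array([ 0.50596561, -0.35118066,  0.13362009]), np.float64(0.030013903906731212))
-69.50114465809358
cam in tool [ 7.13502324e-02 -1.04276010e-04 -1.61428141e-01] [[ 2.12045174e-04 -9.66056502e-01 -2.58330775e-01]
 [ 9.99999505e-01  4.55874476e-04 -8.83965270e-04]
 [ 9.71726804e-04 -2.58330460e-01  9.66056121e-01]] [[318.70767278   0.         255.61191363]
 [  0.         318.70767278 198.37908689]
 [  0.           0.           1.        ]]
```

View pics/crop1.png

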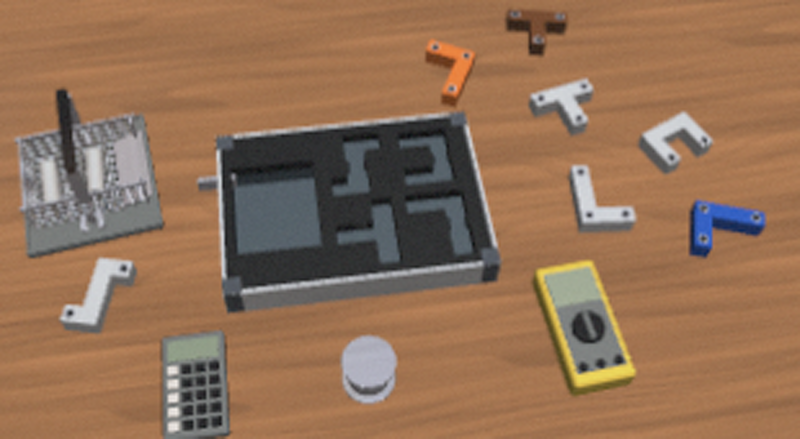

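The crop shows two, possibly three, pillars in the basket. Its spout panel is on the +y side, facing the kit. The kit's cutouts match kit x ≈ world x. All four silver brackets are on the bench; the orange and blue Ls and the brown T are decoys. Next I'll look from above the basket with the wrist camera.

Run:
```python
from h import *
go([.42,-.355,.30],down(np.radians(-90)))
```

```text
shift [ 269.1 -170.   -78.2] rot [-0.002  0.     0.358] n>= 7.0
```

```bash
python3 -m creep '[[[1,20,-13,-39,0,0,0.1],[1,60,-38,-60,0,0,0.2],[1,95,-60,-78,0,0,0.3],[1,135,-85,-78,0,0,0.358]]]' 40
python3 - <<'E'
from h import *
go([.42,-.355,.30],down(np.radians(-90)))
E
```

```text
time: 0.5
position: [0.3253, -0.482, 0.3034]
tool_rot: [3.137, -0.008, 0.004]
ft_force: [0.9, -0.6, -0.2]
grip_width: 0.999
shift [  94.  -127.5    3.1] rot [ 0.004 -0.003 -0.005] n>= 4.0
```

```bash
python3 -m creep '[[[1,30,-40,0,0,0,0],[1,60,-80,0,0,0,0],[1,94,-127,0,0,0,-0.005],[1,94,-127,3,0,0,-0.005],[1,94,-127,3,0,0,-0.005]]]'
python3 - <<'E'
from h import *
p=ctrl.camera_params("wrist");im=ctrl.get_image("wrist")[:,:,::-1]
import pickle;pickle.dump(p,open("w1.pkl","wb"));cv2.imwrite("pics/w1.png",im)
cv2.imwrite("pics/w1b.png",cv2.resize(im,(800,600),interpolation=cv2.INTER_CUBIC))
print(ctrl.get_state()["position"],ctrl.get_state()["tool_rot"])
E
```

```text
time: 1.0
position: [0.4196, -0.3527, 0.2971]
tool_rot: [-3.141, -0.016, 0.001]
ft_force: [0.3, 0.2, -0.1]
grip_width: 1.001
[ 0.41798426 -0.35496008  0.29709989] [ 3.14137064e+00  9.22422902e-03 -2.00735115e-03]
```

View pics/w1b.png

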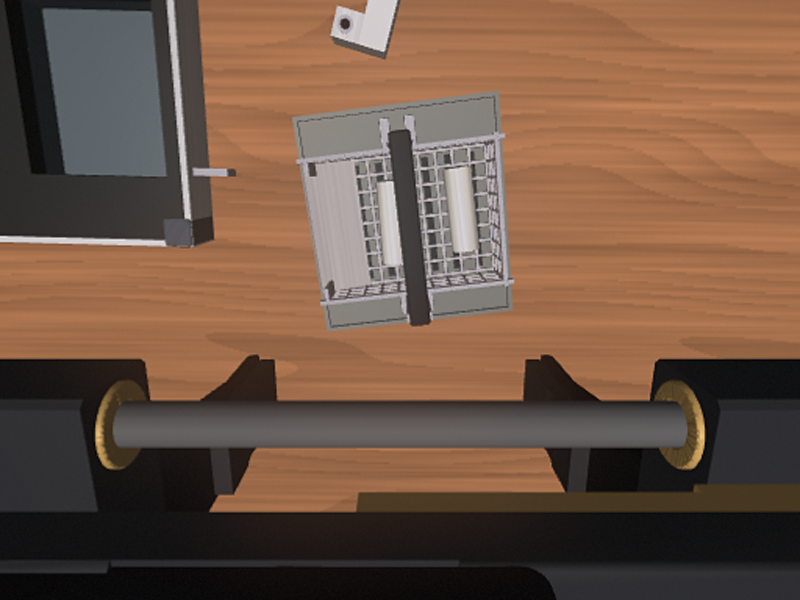

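The wrist view shows two pillars at (389,223) and (460,210), the handle bar from (398,130) to (420,325), and the base corners at (292,117), (498,93), (512,310) and (328,330). The spout is on the left, towards +y.

Run:
```python
from h import *
import pickle
p=pickle.load(open("w1.pkl","rb"));s=1.5625
f=lambda u,v,z:onplane(p,u/s,v/s,z)
c=[f(*q,.011) for q in((293,117),(498,94),(512,310),(328,330))]
for a in c:print(a.round(4))
C=np.mean(c,0);print("base centre",C.round(4),[np.linalg.norm(c[i]-c[i-1]).round(4) for i in range(4)])
xd=(c[0]+c[1]-c[2]-c[3]);print("base x ang",np.degrees(np.arctan2(xd[1],xd[0])))
a,b=f(399,130,.132),f(420,325,.132);print("handle",a.round(4),b.round(4),((a+b)/2).round(4),np.degrees(np.arctan2(*(a-b)[1::-1])))
# refine handle by mask
im=cv2.imread("pics/w1.png");g=im.max(2);m=((g<60)*255).astype(np.uint8);m[:80]=0;m[214:]=0;m[:,:235]=0;m[:,300:]=0
n,l,st,ce=cv2.connectedComponentsWithStats(m);k=1+np.argmax(st[1:,4]);ys,xs=np.where(l==k)
(r)=cv2.minAreaRect(np.c_[xs,ys].astype(np.float32));print(r,st[k]);bx=cv2.boxPoints(r)
P=[onplane(p,*q,.132) for q in bx];[print(q.round(4)) for q in P];print(np.mean(P,0))
```

```text
[ 0.5383 -0.2608  0.011 ]
[ 0.558  -0.4325  0.011 ]
[ 0.3718 -0.4569  0.011 ]
[ 0.3505 -0.2852  0.011 ]
base centre [ 0.4547 -0.3589  0.011 ] [np.float64(0.1893), np.float64(0.1728), np.float64(0.1878), np.float64(0.173)]
base x ang 7.442997933782868
handle [ 0.5186 -0.3506  0.132 ] [ 0.3927 -0.3662  0.132 ] [ 0.4556 -0.3584  0.132 ] 7.069029870881401
((266.5313415527344, 144.38259887695312), (124.13346862792969, 5.05678129196167), 83.5064697265625) [257  83  18 124 171]
[ 0.5188 -0.3522  0.132 ]
[ 0.5193 -0.3571  0.132 ]
[ 0.3953 -0.3739  0.132 ]
[ 0.3946 -0.3686  0.132 ]
[ 0.45699898 -0.36295521  0.132     ]
```

Run:
```python
from h import *
go([.455,-.3587,.105],down(np.radians(7.25-90)))
```

```text
shift [ 37.2   3.9 192.1] rot [ 0.     0.001 -0.121] n>= 4.0
```

```bash
python3 -m creep '[[[1,37,4,20,0,0,-0.12],[1,37,4,65,0,0,-0.12],[1,37,4,110,0,0,-0.12],[1,37,4,150,0,0,-0.12],[1,37,4,150,0,0,-0.12]]]'
python3 - <<'E'
from h import *
go([.455,-.3587,.105],down(np.radians(7.25-90)))
cv2.imwrite("pics/w2.png",ctrl.get_image("wrist")[:,:,::-1])
E
```

```text
time: 1.55
position: [0.4497, -0.3587, 0.141]
tool_rot: [-3.128, -0.189, 0.016]
ft_force: [-0.3, 0.3, 0.6]
grip_width: 1.002
shift [ 5.6  1.  36. ] rot [-0.008  0.01  -0.006] n>= 1.0
```

View pics/w2.png

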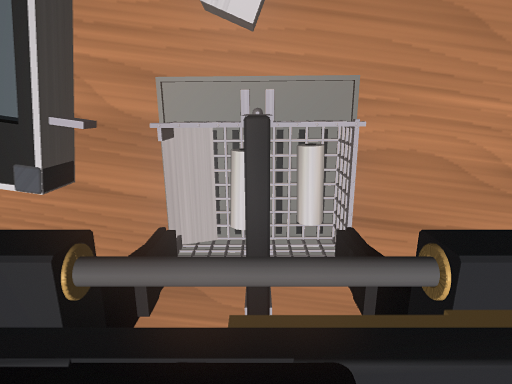

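The handle is centred between the fingers (u≈257) and two pillars are visible. I'll lower and grip.

```bash
python3 -m creep '[[[1,5,1,20,0,0,0],[1,5,1,36,0,0,0],[0,5,1,36,0,0,0],[0,5,1,36,0,0,0],[0,5,1,36,0,0,0]]]' 60; python3 -m creep '[[[0,0,0,0,0,0,0],[0,0,0,0,0,0,0],[0,0,0,-4,0,0,0],[0,0,0,-8,0,0,0]]]' 60;python3 -m creep '[[[0,0,0,-20,0,0,0],[0,0,0,-40,0,0,0],[0,0,0,-60,0,0,0],[0,0,0,-85,0,0,0],[0,0,0,-110,0,0,0]]]' 60
```

```text
time: 2.1
position: [0.4613, -0.3606, 0.114]
tool_rot: [3.133, 0.194, 0.004]
ft_force: [-0.7, 0.7, -0.6]
grip_width: 0.806
time: 2.5
position: [0.4605, -0.3592, 0.12]
tool_rot: [3.135, 0.196, 0.0]
ft_force: [-0.4, 0.7, 1.4]
grip_width: 0.449
time: 3.0
position: [0.4603, -0.3591, 0.2309]
tool_rot: [3.135, 0.196, 0.0]
ft_force: [0.1, -0.9, 0.6]
grip_width: 0.03
```

The fingers close at about 1 opening/s and I lifted too soon. I'll reopen, check the basket and retry with a longer wait.

```bash
python3 -m creep '[[[1,0,0,0,0,0,0],[1,0,0,0,0,0,0],[1,0,0,0,0,0,0],[1,0,0,0,0,0,0],[1,0,0,0,0,0,0]]]' 60;python3 -m creep '[[[1,0,0,0,0,0,0],[1,0,0,30,0,0,0],[1,0,0,60,0,0,0],[1,0,0,70,0,0,0],[1,0,0,70,0,0,0]]]' 60
python3 - <<'E'
from h import *
go([.4555,-.3587,.105],down(np.radians(7.25-90)))
p=ctrl.camera_params("wrist");im=ctrl.get_image("wrist");print(ctrl.get_state()["position"],ctrl.get_state()["tool_rot"],ctrl.get_state()["grip_width"])
g=im.max(2);m=((g<60)*255).astype(np.uint8);m[225:]=0;m[:,:235]=0;m[:,290:]=0
n,l,st,ce=cv2.connectedComponentsWithStats(m);k=1+np.argmax(st[1:,4]);ys,xs=np.where(l==k);print(st[k])
for r in(130,160,190,220):
    x=xs[ys==r];print(r,x.min(),x.max(),onplane(p,x.mean(),r,.132).round(4))
cv2.imwrite("pics/w3.png",im[:,:,::-1])
E
```

```text
time: 3.5
position: [0.46, -0.3589, 0.2285]
tool_rot: [-3.134, -0.196, 0.002]
ft_force: [-0.8, 0.3, 0.2]
grip_width: 0.398
time: 4.0
position: [0.4594, -0.3585, 0.1579]
tool_rot: [-3.133, -0.196, 0.004]
ft_force: [-0.4, -0.8, 0.5]
grip_width: 0.859
shift [-3.8 -0.1 52.9] rot [-0.003  0.003 -0.002] n>= 2.0
[ 0.46036348 -0.35914352  0.15953223] [-3.13497331e+00 -1.95873201e-01  8.22562867e-04] 0.9099857156914852
[239 132  28  93 559]Traceback (most recent call last):
  File "<stdin>", line 7, in <module>
    return umr_minimum(a, axis, None, out, keepdims, initial, where)
ValueError: zero-size array to reduction operation minimum which has no identity
```

```bash
python3 -m creep '[[[1,-5,0,20,0,0,0],[1,-5,0,40,0,0,0],[1,-5,0,54,0,0,0],[1,-5,0,54,0,0,0],[0.6,-5,0,54,0,0,0]]]' 60;  python3 -m creep '[[[0,0,0,0,0,0,0],[0,0,0,0,0,0,0],[0,0,0,0,0,0,0],[0,0,0,0,0,0,0],[0,0,0,0,0,0,0]]]' 60; python3 -m creep '[[[0,0,0,0,0,0,0],[0,0,0,0,0,0,0],[0,0,0,0,0,0,0],[0,0,0,0,0,0,0],[0,0,0,0,0,0,0]]]' 60
```

```text
time: 4.55
position: [0.4562, -0.3601, 0.1066]
tool_rot: [3.135, 0.196, 0.002]
ft_force: [0.0, 0.4, 0.5]
grip_width: 0.964
time: 5.05
position: [0.4555, -0.3598, 0.1057]
tool_rot: [3.135, 0.196, 0.0]
ft_force: [0.2, -0.1, 0.4]
grip_width: 0.532
time: 5.55
position: [0.4554, -0.3596, 0.1055]
tool_rot: [-3.135, -0.196, 0.0]
ft_force: [0.9, 0.8, -0.5]
grip_width: 0.152
```

```bash
python3 -m creep '[[[0,0,0,0,0,0,0],[0,0,0,0,0,0,0],[0,0,0,-6,0,0,0],[0,0,0,-12,0,0,0],[0,0,0,-20,0,0,0]]]' 60; python3 -m creep '[[[0,0,0,-15,0,0,0],[0,0,0,-35,0,0,0],[0,0,0,-55,0,0,0],[0,0,0,-75,0,0,0],[0,0,0,-75,0,0,0]]]' 60
python3 - <<'E'
from h import *
s=ctrl.get_state();print(s["position"],s["grip_width"],jaw(),s["ft_force"])
im=ctrl.get_image("scene")[90:290,80:330,::-1]
cv2.imwrite("pics/s2.png",cv2.resize(im,None,fx=3,fy=3,interpolation=cv2.INTER_CUBIC))
E
```

```text
time: 6.05
position: [0.4549, -0.3596, 0.1253]
tool_rot: [-3.135, -0.196, 0.002]
ft_force: [-0.2, -0.1, -4.6]
grip_width: 0.155
time: 6.55
position: [0.4575, -0.3611, 0.2051]
tool_rot: [3.13, 0.196, 0.009]
ft_force: [1.5, 0.3, -4.0]
grip_width: 0.152
[ 0.45748556 -0.36112994  0.20505046] 0.15248337028281075 -82.85045454077932 [ 1.47258762  0.25470465 -3.9678511 ]
```

View pics/s2.png

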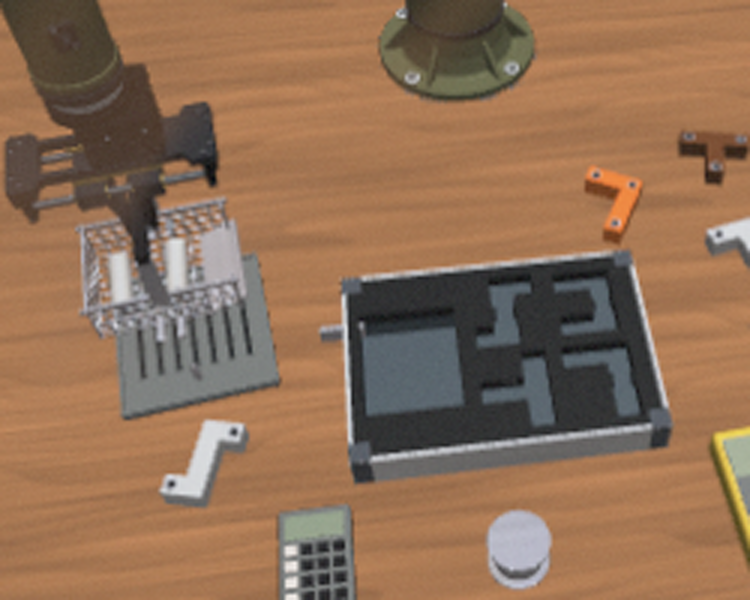

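The basket is lifted with both pillars in it and the drip base is bare. Next I'll get the kit pose from its outer top corners.

Run:
```python
from h import *
p=ctrl.camera_params("scene")
P=[onplane(p,80+u/3,90+v/3,.048) for u,v in((341,281),(632,252),(670,411),(351,452))]
for q in P:print(q.round(4))
C=np.mean(P,0);print(C,[np.linalg.norm(P[i]-P[i-1]).round(3) for i in range(4)])
y=P[1]+P[2]-P[0]-P[3];a=np.arctan2(y[1],y[0])-np.pi/2;print("kit yaw",np.degrees(a))
x=P[2]+P[3]-P[0]-P[1];print(np.degrees(np.arctan2(x[1],x[0])))
k=np.array([[np.cos(a),-np.sin(a)],[np.sin(a),np.cos(a)]]);print("well",C[:2]+k@[0,-.099])
W=[onplane(p,80+u/3,90+v/3,.006) for u,v in((365,415),(463,407))];print("well floor front corners",W)
```

```text
[ 0.4416 -0.1799  0.048 ]
[0.4482 0.1609 0.048 ]
[0.6653 0.1564 0.048 ]
[ 0.6646 -0.1813  0.048 ]
[ 0.55491485 -0.01099924  0.048     ] [np.float64(0.223), np.float64(0.341), np.float64(0.217), np.float64(0.338)]
kit yaw -0.6187527336575446
-0.7676260786957118
well [ 0.55384574 -0.10999346]
well floor front corners [array([ 0.59802039, -0.16731807,  0.006     ]), array([ 0.60363725, -0.0593596 ,  0.006     ])]
```

Run:
```python
from h import *
import pickle
w=pickle.load(open("w1.pkl","rb"));p=ctrl.camera_params("scene")
print("cap corner w1",onplane(w,190/1.5625,246/1.5625,.048),"edge top",onplane(w,173/1.5625,1/1.5625,.048))
# predict kit outline for centre guess in scene: project & view
im=cv2.imread("pics/scene0.png")
for C in ((.561,-.011),):
    a=np.radians(-.65)
    k=np.array([[np.cos(a),-np.sin(a)],[np.sin(a),np.cos(a)]])
    for q in((-.12,-.17),(-.12,.17),(.12,.17),(.12,-.17)):
        print(np.array(proj(p,[*(k@q+C),.048])).round(1))
print("front rim",onplane(p,80+365/3,90+415/3,.048),onplane(p,80+463/3,90+407/3,.048))
```

```text
cap corner w1 [ 0.43358528 -0.17868206  0.048     ] edge top [ 0.61343144 -0.18386848  0.048     ]
[193.7 183.1]
[290.2 172.9]
[305.  231.7]
[196.9 244.9]
front rim [ 0.62274692 -0.1640948   0.048     ] [ 0.62813454 -0.06054256  0.048     ]
```

The well's front rim puts its centre at about (0.560, -0.112). I'll compute the pour poses as a pivot about the spout.

```bash
cat > pour.py <<'E'
from h import *
a=np.radians(-1.);W=np.array([.560,-.111]);k=R.from_euler('z',a).as_matrix()
def pose(th,dy=-.025,z=.080):
    B=k@R.from_euler('x',-np.radians(th)).as_matrix()
    sp=np.array([*(W+(k@[0,dy,0])[:2]),z]);G=sp+B@np.array([0,-.082,.096])
    T=B@down(-np.pi/2);return G+T[:,2]*.019,T
E
python3 - <<'E'
from pour import *
P=pose(0);print(P[0]);go(P[0],P[1])
for t in(8,16,24,32,40,48):go(*pose(t),frm=P)
E
```

```text
[ 0.55813259 -0.2179837   0.157     ]
shift [ 118.4 -129.    45.8] rot [ 0.003 -0.003  0.142] n>= 4.0
shift [  0.  -11.5 -10.7] rot [-0.14 -0.    0.  ] n>= 1.0
shift [  0.  -24.4 -19.6] rot [-0.279 -0.     0.   ] n>= 2.0
shift [  0.  -38.4 -26.7] rot [-0.419 -0.     0.   ] n>= 3.0
shift [  0.  -53.3 -31.8] rot [-0.559 -0.     0.   ] n>= 4.0
shift [  0.  -68.7 -34.7] rot [-0.698 -0.     0.   ] n>= 5.0
shift [  0.  -84.4 -35.5] rot [-0.838 -0.    -0.   ] n>= 6.0
```

```bash
python3 -m creep '[[[0,12,-13,0,0,0,0.02],[0,28,-30,0,0,0,0.05],[0,45,-49,0,0,0,0.08],[0,62,-68,0,0,0,0.1],[0,80,-87,0,0,0,0.12]]]' 60; python3 -m creep '[[[0,15,-17,0,0,0,0.01],[0,29,-32,5,0,0,0.022],[0,36,-40,18,0,0,0.022],[0,38,-42,32,0,0,0.022],[0,38,-42,46,0,0,0.022]]]' 60;  python3 -m creep '[[[0,0,0,0,0,0,0]]]' 60
python3 - <<'E'
from pour import *
s=ctrl.get_state();print(s["ft_force"],s["grip_width"]);P=pose(0);go(*P)
im=ctrl.get_image("side")[150:384,130:410,::-1]
cv2.imwrite("pics/sd2.png",cv2.resize(im,None,fx=2.5,fy=2.5,interpolation=cv2.INTER_CUBIC))
E
```

```text
time: 7.1
position: [0.5236, -0.2625, 0.1991]
tool_rot: [-3.141, -0.006, 0.003]
ft_force: [0.2, 0.1, -4.8]
grip_width: 0.149
time: 7.6
position: [0.5606, -0.2216, 0.1521]
tool_rot: [-3.141, 0.027, 0.004]
ft_force: [0.0, 0.5, -4.6]
grip_width: 0.157
time: 7.7
position: [0.5585, -0.2222, 0.1506]
tool_rot: [-3.14, 0.03, 0.011]
ft_force: [-0.3, 0.0, -5.4]
grip_width: 0.155
[-0.27142161  0.01322273 -5.43246872] 0.1547062561306258
shift [-0.5 -4.2 -6.4] rot [-0.001  0.007 -0.001] n>= 1.0
```

View pics/sd2.png

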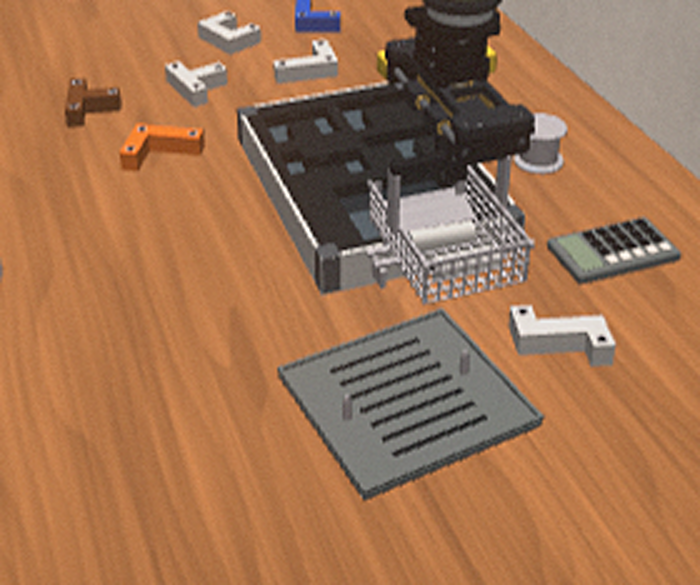

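The basket hangs over the well's -y edge with the pillars at the ramp. Now I'll tip it about the spout.

```bash
python3 -m creep '[[[0,0,-9,-12,-0.07,0,0],[0,0,-15,-17,-0.14,0,0],[0,0,-22,-22,-0.21,0,0],[0,0,-28,-26,-0.28,0,0],[0,0,-35,-30,-0.35,0,0]]]' 60
python3 - <<'E'
from pour import *
for t in(24,28,32,36,40,44,48):go(*pose(t),frm=pose(20))
go(*pose(20))
E
```

```text
time: 8.25
position: [0.5625, -0.1872, 0.186]
tool_rot: [2.789, -0.028, -0.002]
ft_force: [-0.2, 0.0, -5.2]
grip_width: 0.152
shift [-0.  -5.6 -5.5] rot [-0.07 -0.    0.  ] n>= 1.0
shift [  0.  -11.5 -10.7] rot [-0.14 -0.    0.  ] n>= 1.0
shift [  0.  -17.8 -15.4] rot [-0.209 -0.     0.   ] n>= 2.0
shift [  0.  -24.4 -19.6] rot [-0.279 -0.     0.   ] n>= 2.0
shift [ -0.  -31.3 -23.4] rot [-0.349 -0.     0.   ] n>= 3.0
shift [ -0.  -38.4 -26.7] rot [-0.419 -0.     0.   ] n>= 3.0
shift [ -0.  -45.7 -29.5] rot [-0.489 -0.     0.   ] n>= 4.0
shift [-3.8 -2.3  5.1] rot [ 0.004 -0.002 -0.003] n>= 1.0
```

```bash
python3 -m creep '[[[0,-3,-7,-2,-0.07,0,0],[0,-3,-13,-7,-0.14,0,0],[0,-3,-20,-11,-0.21,0,0],[0,-3,-26,-15,-0.28,0,0],[0,-3,-33,-19,-0.35,0,0]]]' 60;python3 -m creep '[[[0,0,-7,0,-0.07,0,0],[0,0,-13,-1,-0.14,0,0],[0,0,-13,-1,-0.14,0,0],[0,0,-13,-1,-0.14,0,0],[0,0,-13,-1,-0.14,0,0]]]' 60;python3 -m creep '[[[0,0,0,0,0,0,0],[0,0,0,0,0,0,0],[0,0,0,0,0,0,0],[0,0,0,0,0,0,0]]]' 60
python3 - <<'E'
from pour import *
s=ctrl.get_state();print(s["ft_force"],s["grip_width"]);P=pose(48);go(*P)
im=ctrl.get_image("scene")[90:290,80:330,::-1]
im2=ctrl.get_image("side")[150:350,230:380,::-1]
cv2.imwrite("pics/s3.png",cv2.resize(np.hstack([im,im2]),None,fx=2,fy=2,interpolation=cv2.INTER_CUBIC))
E
```

```text
time: 8.75
position: [0.5607, -0.149, 0.1926]
tool_rot: [2.44, -0.025, -0.004]
ft_force: [-1.0, -0.9, -2.8]
grip_width: 0.155
time: 9.25
position: [0.5606, -0.1397, 0.1848]
tool_rot: [2.302, -0.024, -0.007]
ft_force: [-0.5, -1.2, -2.8]
grip_width: 0.157
time: 9.65
position: [0.5602, -0.1384, 0.1837]
tool_rot: [2.302, -0.021, -0.009]
ft_force: [0.7, -0.0, -2.9]
grip_width: 0.152
[ 0.67375628 -0.03521752 -2.91683244] 0.15189128026079915
shift [-0.7  3.3 -9.4] rot [ 0.002 -0.    -0.001] n>= 1.0
```

View pics/s3.png

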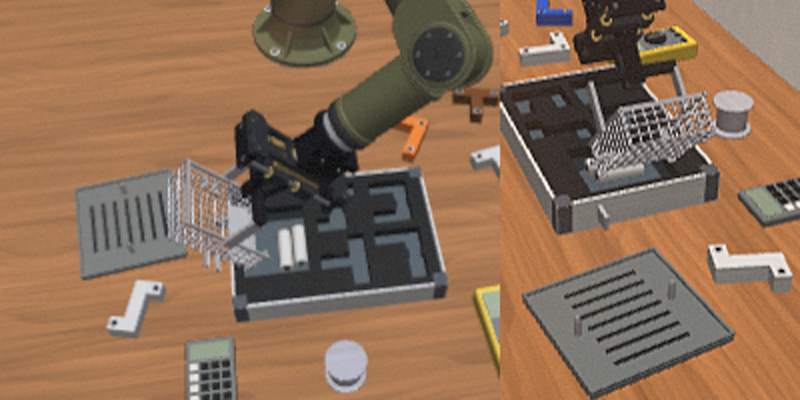

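Both pillars lie in the well, and the force dropped by 1.7 N, which is exactly two pillars. Now I'll return the basket.

Run:
```python
from pour import *
up=np.array([0,0,.05]);P=pose(48)
s=ctrl.get_state();f0=f=(s["position"],R.from_rotvec(s["tool_rot"]).as_matrix())
go(f0[0]+up,f0[1])
for t in(40,32,24,16,8,0):q=pose(t);go(q[0]+up,q[1])
```

```text
shift [  0.   37.2 -33.4] rot [0. 0. 0.] n>= 1.0
shift [ -0.7  50.7 -30.6] rot [ 0.142 -0.     0.   ] n>= 2.0
shift [ -0.7  58.8 -17.2] rot [ 0.281 -0.     0.   ] n>= 2.0
shift [-0.7 65.  -2.7] rot [ 0.421 -0.     0.   ] n>= 3.0
shift [-0.7 69.  12.4] rot [ 0.561 -0.     0.   ] n>= 4.0
shift [-0.7 71.  28. ] rot [ 0.7 -0.   0. ] n>= 5.0
shift [-0.7 70.7 43.7] rot [ 0.84 -0.    0.  ] n>= 6.0
```

```bash
python3 -m creep '[[[0,0,37,-33,0,0,0],[0,0,50,-30,0.14,0,0],[0,0,59,-17,0.28,0,0],[0,0,65,-3,0.42,0,0],[0,0,69,12,0.56,0,0]]]' 60; python3 -m creep '[[[0,0,0,0,0.1,0,0],[0,0,0,0,0.2,0,0],[0,0,0,0,0.28,0,0],[0,0,0,0,0.28,0,0]]]' 60;  python3 - <<'E'
from pour import *
go([.4554,-.3596,.205],down(np.radians(-82.8)))
E
```

```text
time: 10.25
position: [0.5597, -0.1934, 0.2288]
tool_rot: [2.865, -0.023, 0.002]
ft_force: [-0.8, -0.7, -3.9]
grip_width: 0.154
time: 10.65
position: [0.5576, -0.1981, 0.2264]
tool_rot: [3.139, -0.038, -0.004]
ft_force: [-0.2, -1.5, -4.1]
grip_width: 0.151
shift [-98.3 163.8  22. ] rot [ 0.002  0.002 -0.15 ] n>= 4.0
```

```bash
python3 -m creep '[[[0,-20,33,0,0,0,-0.04],[0,-45,75,0,0,0,-0.08],[0,-70,117,0,0,0,-0.12],[0,-90,150,10,0,0,-0.15],[0,-98,164,22,0,0,-0.15]]]' 60;python3 -m creep '[[[0,0,0,0,0,0,0],[0,0,0,0,0,0,0]]]' 60;   python3 - <<'E'
from pour import *
go([.4554,-.3596,.140],down(np.radians(-82.8)))
go([.4554,-.3596,.1055],down(np.radians(-82.8)))
E
```

```text
time: 11.15
position: [0.4552, -0.3595, 0.2048]
tool_rot: [3.13, 0.202, -0.005]
ft_force: [-0.4, -0.1, -3.2]
grip_width: 0.151
time: 11.35
position: [0.4594, -0.3532, 0.2043]
tool_rot: [-3.133, -0.212, 0.001]
ft_force: [-0.7, 0.7, -3.2]
grip_width: 0.149
shift [-4.7  5.9 64.3] rot [-0.001  0.001  0.009] n>= 2.0
shift [-4.7  5.9 98.8] rot [-0.001  0.001  0.009] n>= 2.0
```

```bash
python3 -m creep '[[[0,-4,6,20,0,0,0.009],[0,-4,6,40,0,0,0.009],[0,-4,6,55,0,0,0.009],[0,-4,6,55,0,0,0.009],[0,-4,6,55,0,0,0.009]]]' 60;   python3 - <<'E'
from pour import *
for i in range(3):
  im=ctrl.get_image("wrist");go([.4554,-.3596,.1055],down(np.radians(-82.8)))
im=ctrl.get_image("side")[200:384,200:400,::-1]
cv2.imwrite("pics/sd3.png",cv2.resize(im,None,fx=3,fy=3,interpolation=cv2.INTER_CUBIC))
E
```

```text
time: 11.85
position: [0.4565, -0.3608, 0.1503]
tool_rot: [-3.135, -0.198, -0.001]
ft_force: [0.4, -0.1, -2.0]
grip_width: 0.155
shift [-1.  -2.  45.4] rot [ 0.001 -0.001 -0.   ] n>= 1.0
shift [-0.9 -2.4 45.7] rot [ 0.002 -0.002 -0.001] n>= 1.0
shift [-0.7 -2.7 45.7] rot [ 0.002 -0.002 -0.001] n>= 1.0
```

View pics/sd3.png

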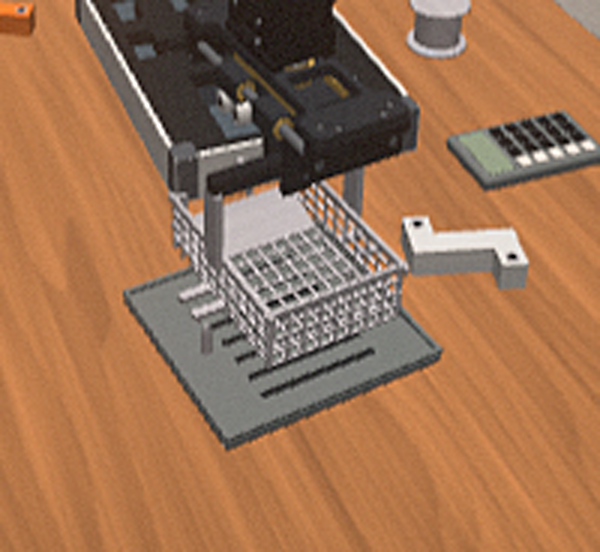

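The basket is empty, level and lined up over the pins, so I'll lower it.

```bash
python3 -m creep '[[[0,-1,-2.5,0,0,0,0],[0,-1,-2.5,10,0,0,0],[0,-1,-2.5,18,0,0,0],[0,-1,-2.5,24,0,0,0],[0,-1,-2.5,30,0,0,0]]]' 60; python3 -m creep '[[[0,0,0,5,0,0,0],[0,0,0,9,0,0,0],[0,0,0,12,0,0,0],[0,0,0,15,0,0,0],[0,0,0,15,0,0,0]]]' 60;   python3 - <<'E'
from pour import *
for i in range(3):
  im=ctrl.get_image("wrist");go([.4554,-.3596,.1055],down(np.radians(-82.8)));print(ctrl.get_state()["ft_force"])
E
```

```text
time: 12.55
position: [0.4536, -0.3594, 0.1188]
tool_rot: [-3.135, -0.194, 0.001]
ft_force: [0.8, -0.6, -3.0]
grip_width: 0.158
time: 13.05
position: [0.4542, -0.3597, 0.1055]
tool_rot: [3.135, 0.194, 0.001]
ft_force: [-0.2, 1.1, 0.8]
grip_width: 0.152
shift [ 1.2 -0.   0. ] rot [ 0.001 -0.    -0.002] n>= 1.0
[-1.23767841  1.72218351  1.11031829]
shift [ 1.2 -0.   0. ] rot [ 0.001 -0.    -0.002] n>= 1.0
[-1.68405914  0.54320802  1.01020941]
shift [ 1.1  0.  -0. ] rot [ 0.001 -0.    -0.002] n>= 1.0
[-1.64258897  0.31788365  2.77244721]
```

The load has gone and the height is the same as at the pick, so the basket is seated. I'll release and lift to survey the kit and brackets.

```bash
O='[[[1,0,0,0,0,0,0],[1,0,0,0,0,0,0]]]'; python3 -m creep '[[[1,0,0,0,0,0,0],[1,0,0,0,0,0,0],[1,0,0,0,0,0,0],[1,0,0,0,0,0,0],[1,0,0,0,0,0,0]]]' 40; python3 -m creep '[[[1,0,0,0,0,0,0],[1,0,0,0,0,0,0],[1,0,0,0,0,0,0],[1,0,0,-10,0,0,0],[1,0,0,-40,0,0,0]]]' 40; python3 -m creep '[[[1,0,0,-45,0,0,0],[1,0,0,-90,0,0,0],[1,0,0,-130,0,0,0],[1,0,0,-140,0,0,0]]]' 40;python3 - <<'E'
from pour import *
print(ctrl.get_state()["grip_width"]);go([.50,0.0,.38],down(np.radians(-90)))
E
```

```text
time: 13.7
position: [0.4541, -0.3596, 0.1048]
tool_rot: [3.135, 0.194, 0.0]
ft_force: [-0.2, -0.1, 0.5]
grip_width: 0.523
time: 14.2
position: [0.4522, -0.3583, 0.1428]
tool_rot: [-3.131, -0.194, 0.007]
ft_force: [-0.2, 0.2, -1.1]
grip_width: 0.957
time: 14.6
position: [0.456, -0.3608, 0.2916]
tool_rot: [3.129, 0.194, 0.012]
ft_force: [-0.5, -1.0, 0.3]
grip_width: 0.999
0.9986199690666397
shift [  88.9 -352.   -90.3] rot [ 0.007 -0.007  0.124] n>= 8.0
```

```bash
python3 -m creep '[[[1,11,-45,-10,0,0,0.025],[1,22,-90,-25,0,0,0.05],[1,33,-135,-40,0,0,0.075],[1,44,-180,-50,0,0,0.1],[1,56,-225,-65,0,0,0.124]]]'; python3 -m creep '[[[1,11,-45,-10,0,0,0],[1,22,-90,-20,0,0,0],[1,33,-127,-25,0,0,0],[1,33,-127,-25,0,0,0],[1,33,-127,-25,0,0,0]]]'
python3 - <<'E'
from h import *
import pickle
ctrl.get_image("side")
p=ctrl.camera_params("wrist");im=ctrl.get_image("wrist")[:,:,::-1]
pickle.dump(p,open("w4.pkl","wb"));cv2.imwrite("pics/w4.png",im)
cv2.imwrite("pics/w4b.png",cv2.resize(im,(800,600),interpolation=cv2.INTER_CUBIC))
print(ctrl.get_state()["position"],jaw())
E
```

```text
time: 15.1
position: [0.4812, -0.1274, 0.3501]
tool_rot: [3.141, -0.002, -0.001]
ft_force: [0.6, -0.5, 0.4]
grip_width: 1.0
time: 15.6
position: [0.5147, -0.0016, 0.3749]
tool_rot: [3.141, 0.003, -0.0]
ft_force: [0.2, -0.9, 0.3]
grip_width: 1.002
[ 0.5145253  -0.00399553  0.37446419] -90.13685121497471
```

View pics/w4b.png

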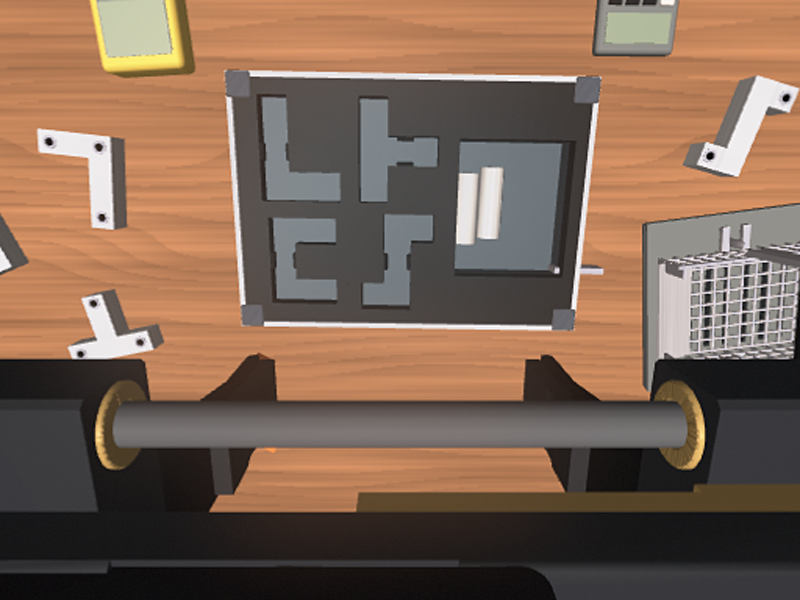

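The kit is fully visible: its shell corners are at (226,70), (601,77), (575,330) and (242,325), and the pillars are in the well. The zed is at (745,125), the corner at (90,170) and the tee at (108,330). The saddle is at the left edge.

```bash
cat > kit.py <<'E'
from h import *
import pickle
w=pickle.load(open("w4.pkl","rb"));S=1.5625
f=lambda u,v,z:onplane(w,u/S,v/S,z)
E
python3 - <<'E'
from kit import *
P=np.array([f(*q,.048)[:2] for q in((226,70),(601,77),(575,330),(242,325))])
M=np.array([[.12,.17],[.12,-.17],[-.12,-.17],[-.12,.17]])
print(P.round(4),[np.linalg.norm(P[i]-P[i-1]).round(4) for i in range(4)])
C=P.mean(0);Q=P-C;a=np.arctan2((M[:,0]*Q[:,1]-M[:,1]*Q[:,0]).sum(),(M*Q).sum());print("kit",C,np.degrees(a))
k=R.from_euler('z',a).as_matrix()[:2,:2];print("resid mm",((Q-(k@M.T).T)*1000).round(1))
# well rim top: right-top corner(575,141), right-bottom(566,274), left bottom (455,270)
for n,q,e in(("well+x-y",(576,141),(.065,-.153)),("well-x-y",(566,275),(-.065,-.153)),("well-x+y",(455,270),(-.065,-.045)),("well+x+y",(460,141),(.065,-.045))):
    print(n,(k.T@(f(*q,.048)[:2]-C)*1000).round(1),e)
# floors of cutouts with visible corners
print("tee far L", (k.T@(f(359,97,.048)[:2]-C)*1000).round(1), "exp",(53+47.5,12+37.5))
print("corner TL", (k.T@(f(260,95,.048)[:2]-C)*1000).round(1), "exp",(53+47.5,105+37.5))
print("saddle BL", (k.T@(f(274,300,.048)[:2]-C)*1000).round(1), "exp",(-53-42.5,105+32.5))
print("zed BL", (k.T@(f(362,307,.048)[:2]-C)*1000).round(1), "exp",(-53-47.5,12+35.5))
np.save("kit.npy",[*C,a])
im=cv2.imread("pics/w4.png");h=cv2.cvtColor(im,cv2.COLOR_BGR2HSV)
m=((h[:,:,1]<45)&(h[:,:,2]>150)).astype(np.uint8)*255
n,l,st,ce=cv2.connectedComponentsWithStats(m)
for i in range(1,n):
    if st[i,4]>150:print(st[i],ce[i].round(1))
E
```

```text
[[ 0.6784  0.1531]
 [ 0.6724 -0.1847]
 [ 0.4335 -0.1828]
 [ 0.4391  0.1584]] [np.float64(0.2394), np.float64(0.3379), np.float64(0.2389), np.float64(0.3413)]
kit [ 0.55584277 -0.01399604] -0.930865563679853
resid mm [[-0.2 -0.9]
 [-0.6  1.2]
 [ 0.4 -0.8]
 [ 0.4  0.5]]
well+x-y [  64.2 -152.1] (0.065, -0.153)
well-x-y [ -62.5 -155.7] (-0.065, -0.153)
well-x+y [-59.2 -44.9] (-0.065, -0.045)
well+x+y [ 62.5 -44.1] (0.065, -0.045)
tee far L [99.1 49.6] exp (100.5, 49.5)
corner TL [ 99.4 139.7] exp (100.5, 142.5)
saddle BL [-92.7 136.4] exp (-95.5, 137.5)
zed BL [-98.6  47.6] exp (-100.5, 47.5)
[  62    0   48   36 1495] [85.8 17. ]
[384   0  46  32 960] [405.8  17.8]
[159  45 211   8 806] [263.8  48.5]
[ 446   49   65   64 1354] [478.3  80.1]
[145  62  12 134 450] [150.4 126.2]
[366  66  20 132 484] [374.4 134.8]
[  24   82   49   65 1277] [ 55.6 107. ]
[305 107  17  46 642] [313.2 129.4]
[292 111  14  46 554] [298.3 133.1]
[ 420  143   91   87 2979] [457.1 193. ]
[ 44 188  54  42 952] [ 68.5 214.5]
[169 206 184   5 552] [260.5 208.1]
```

The kit fits to within about 1 mm: centre (0.5558, -0.0140), yaw -0.93°. Next I'll photograph the three brackets on the left.

```bash
cat > br.py <<'E'
from h import *
CEN={}
def rects(n):
    return {"corner":[(-45,45,13,35),(-45,-23,-35,13)],"tee":[(-45,45,13,35),(-11,11,-35,13)],
     "saddle":[(-40,40,10,30),(-40,-20,-30,10),(20,40,-30,10)],"zed":[(-45,45,-11,11),(-45,-23,11,33),(23,45,-33,-11)]}[n]
for n in("corner","tee","saddle","zed"):
    r=np.array(rects(n),float);A=(r[:,1]-r[:,0])*(r[:,3]-r[:,2]);c=np.c_[(r[:,0]+r[:,1])/2,(r[:,2]+r[:,3])/2]
    CEN[n]=((A[:,None]*c).sum(0)/A.sum(),A.sum())
GR={"corner":(-2,24,90),"tee":(0,-6,0),"saddle":(0,20,90),"zed":(0,0,90)} # grip point, jaw angle in bracket frame
POCK={"corner":(53,105),"tee":(53,12),"saddle":(-53,105),"zed":(-53,12)}
kx,ky,ka=np.load("kit.npy");K2=R.from_euler('z',ka).as_matrix()[:2,:2]
def look(name):
    p=ctrl.camera_params("wrist");im=ctrl.get_image("wrist")[:,:,::-1].copy();cv2.imwrite(f"pics/{name}.png",im)
    return p,im
def find(p,im,z=.026,amin=1500,rmax=226):
    big=cv2.resize(im,None,fx=3,fy=3,interpolation=cv2.INTER_CUBIC)
    h=cv2.cvtColor(big,cv2.COLOR_BGR2HSV);m=((h[:,:,1]<45)&(h[:,:,2]>165)).astype(np.uint8)*255
    m[rmax*3:]=0
    m=cv2.morphologyEx(m,cv2.MORPH_OPEN,np.ones((5,5)));cs,_=cv2.findContours(m,cv2.RETR_EXTERNAL,cv2.CHAIN_APPROX_NONE)
    out=[]
    for c in cs:
        if cv2.contourArea(c)/9<300:continue
        uv=c.reshape(-1,2);px=((uv+.5)/3-.5)
        X=np.array([onplane(p,*q,z)[:2] for q in px])*1000
        o=X.mean(0);Y=(X-o).astype(np.float32);mo=cv2.moments(Y.reshape(-1,1,2));ar=mo["m00"]
        if not 1500<ar<5000:continue
        cen=np.array([mo["m10"],mo["m01"]])/ar+o
        ap=cv2.approxPolyDP(Y.reshape(-1,1,2),4,True).reshape(-1,2);e=np.roll(ap,-1,0)-ap
        th=np.angle((np.hypot(*e.T)*np.exp(4j*np.arctan2(e[:,1],e[:,0]))).sum())/4
        r=R.from_euler('z',th).as_matrix()[:2,:2];L=(Y)@r;lo,hi=L.min(0),L.max(0)
        off=(cen-o)@r-(lo+hi)/2
        edge=(px[:,0].min()<1.5 or px[:,0].max()>509.5 or px[:,1].min()<1.5 or px[:,1].max()>rmax-2)
        print("px",px.mean(0).round(),"cen",cen.round(1),"area",round(ar),"dims",(hi-lo).round(1),"off",off.round(1),"nv",len(ap),"EDGE" if edge else "")
        res=(9,)
        for n,(cc,A) in CEN.items():
            for q in range(4):
                t=th+q*np.pi/2;rq=R.from_euler('z',t).as_matrix()[:2,:2];rr=R.from_euler('z',q*np.pi/2).as_matrix()[:2,:2]
                d=np.abs((hi-lo)@np.abs(rr));b=np.array([90,70]) if n in("corner","tee") else np.array([80,60]) if n=="saddle" else np.array([90,66])
                s=np.hypot(*(off@rr-cc))+.5*np.hypot(*(d-b))+abs(ar-A)/100
                if s<res[0]:res=(s,n,t,cen-rq@cc)
        if len(res)>1:
            s,n,t,org=res;print("  ->",n,"origin",org.round(1),"ang",np.degrees(t).round(2),"score",round(s,1));out.append((n,org,t,edge))
    return out
def pick(n,org,t,z=None):
    g=np.array(GR[n][:2]);rq=R.from_euler('z',t).as_matrix()[:2,:2];P=(org+rq@g)/1000
    ja=t+np.radians(GR[n][2]);pa=ka+np.radians(GR[n][2])
    T=np.array([kx,ky])+K2@(np.array(POCK[n])+g)/1000
    cand=[]
    for half in(0,np.pi):  # gripper half turn: pick jaw ja+half, place jaw pa+half
        cand.append((((ja+half+np.pi)%(2*np.pi)-np.pi),((pa+half+np.pi)%(2*np.pi)-np.pi)))
    print(n,"pick",P.round(4),"place",T.round(4),"jaw pick/place deg",[tuple(np.degrees(c).round(1)) for c in cand],"now",jaw().round(1))
    return P,T,cand
E
python3 -m creep '[[[1,-6,-45,5,0,0,0],[1,-13,-90,10,0,0,0],[1,-19,-135,15,0,0,0],[1,-26,-180,20,0,0,0],[1,-33,-225,25,0,0,0]]]'; python3 -m creep '[[[1,-6,-45,3,0,0,0],[1,-14,-90,6,0,0,0],[1,-21,-139,9,0,0,0],[1,-21,-139,9,0,0,0],[1,-21,-139,9,0,0,0]]]';python3 -m creep '[[[1,0,0,0,0,0,0],[1,0,0,0,0,0,0]]]'
python3 - <<'E'
from br import *
p,im=look("w5")
for n,o,t,e in find(p,im):pick(n,o,t)
print(ctrl.get_state()["position"],ctrl.get_state()["joint_positions"].round(2))
E
```

```text
time: 16.2
position: [0.482, 0.2221, 0.3495]
tool_rot: [3.14, -0.007, 0.001]
ft_force: [0.5, 0.6, -0.2]
grip_width: 1.002
time: 16.7
position: [0.461, 0.3613, 0.3399]
tool_rot: [3.14, 0.001, -0.002]
ft_force: [-0.2, -0.7, -0.2]
grip_width: 0.996
time: 16.9
position: [0.4624, 0.3592, 0.3408]
tool_rot: [3.14, -0.007, 0.001]
ft_force: [0.2, -1.6, -0.3]
grip_width: 0.997
px [285. 189.] cen [419.2 313.7] area 2887 dims [70.7 90. ] off [-11.5   0.3] nv 8 
  -> tee origin [430.8 315.8] ang 100.24 score 2.3
px [195. 132.] cen [504.6 446.9] area 3030 dims [61.1 80.8] off [-5.2 -0.1] nv 8 
  -> saddle origin [509.2 448.6] ang 110.82 score 2.5
px [293.  69.] cen [593.5 305.7] area 2905 dims [89.9 69.9] off [ 11.9 -11.8] nv 6 
  -> corner origin [583.1 318.8] ang 173.63 score 1.5
tee pick [0.4367 0.3169] place [ 0.6089 -0.0089] jaw pick/place deg [(np.float64(100.2), np.float64(-0.9)), (np.float64(-79.8), np.float64(179.1))] now -90.2
saddle pick [0.4906 0.4415] place [0.5049 0.1118] jaw pick/place deg [(np.float64(-159.2), np.float64(89.1)), (np.float64(20.8), np.float64(-90.9))] now -90.2
corner pick [0.5824 0.2947] place [0.6089 0.1142] jaw pick/place deg [(np.float64(-96.4), np.float64(89.1)), (np.float64(83.6), np.float64(-90.9))] now -90.2
[0.46223412 0.35950965 0.34091928] [-0.01  0.24 -0.85  1.4   0.18  1.59 -2.41]
```

View pics/w5.png

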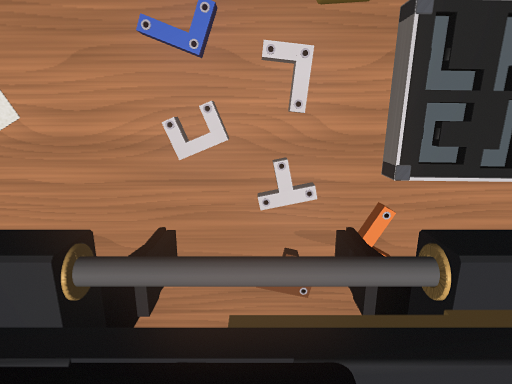

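The polygon fits agree with the given sizes: tee px (285,189), saddle (195,132), corner (293,69). All are silver; the decoys here are the blue L (180,30), the orange L (377,225) and the brown T (298,272). I'll pick the saddle first.

```bash
python3 -m creep '[[[0.6,0,0,0,0,0,-0.15],[0.6,0,0,0,0,0,-0.3],[0.6,0,0,0,0,0,-0.45],[0.6,0,0,0,0,0,-0.6],[0.6,0,0,0,0,0,-0.75]]]'; python3 -m creep '[[[0.6,0,0,0,0,0,-0.15],[0.6,0,0,0,0,0,-0.3],[0.6,0,0,0,0,0,-0.45],[0.6,0,0,0,0,0,-0.6],[0.6,0,0,0,0,0,-0.75]]]';python3 -m creep '[[[0.6,0,0,0,0,0,-0.15],[0.6,0,0,0,0,0,-0.3],[0.6,0,0,0,0,0,-0.43],[0.6,0,0,0,0,0,-0.43]]]'
python3 - <<'E'
from br import *
go([.4906,.4415,.20],down(np.radians(20.8)))
print(ctrl.get_state()["joint_positions"].round(2))
E
```

```text
time: 17.45
position: [0.4617, 0.3603, 0.3411]
tool_rot: [2.92, 1.155, 0.001]
ft_force: [-0.0, 0.8, -0.3]
grip_width: 0.648
time: 17.95
position: [0.4618, 0.3602, 0.341]
tool_rot: [2.294, 2.144, 0.0]
ft_force: [-0.4, -0.1, -0.5]
grip_width: 0.601
time: 18.35
position: [0.4617, 0.3604, 0.3408]
tool_rot: [1.791, 2.58, -0.0]
ft_force: [0.4, -0.8, -0.1]
grip_width: 0.602
shift [ 66.   55.4 140.8] rot [ 0.     0.001 -0.006] n>= 4.0
[ 0.19  0.33 -1.16  1.39  0.31  1.61 -0.57]
```

```bash
python3 -m creep '[[[0.6,17,14,35,0,0,0],[0.6,33,28,70,0,0,0],[0.6,50,42,105,0,0,0],[0.6,66,55,141,0,0,0],[0.6,66,55,141,0,0,-0.006]]]'; python3 -m creep '[[[0.6,0,0,0,0,0,0],[0.6,0,0,0,0,0,0]]]'
python3 - <<'E'
from br import *
p,im=look("w6")
for n,o,t,e in find(p,im):
    P,T,c=pick(n,o,t);go([*P,.019],down(near(c[0][0])))
print(ctrl.get_state()["position"])
E
```

```text
time: 18.85
position: [0.4879, 0.4416, 0.1937]
tool_rot: [-1.783, -2.583, 0.013]
ft_force: [-0.8, -0.5, -0.5]
grip_width: 0.599
time: 19.05
position: [0.49, 0.4426, 0.2017]
tool_rot: [1.784, 2.585, 0.003]
ft_force: [1.0, -0.2, 1.7]
grip_width: 0.6
px [271. 181.] cen [504.7 447.1] area 3100 dims [60.4 80.1] off [-5.  0.] nv 8 
  -> saddle origin [509.3 449. ] ang 112.58 score 1.2
saddle pick [0.4909 0.4413] place [0.5049 0.1118] jaw pick/place deg [(np.float64(-157.4), np.float64(89.1)), (np.float64(22.6), np.float64(-90.9))] now 20.8
shift [ -1.5  -0.4 183. ] rot [ 0.003 -0.    -0.031] n>= 4.0
[0.4901785 0.4425782 0.2020112]
```

```bash
python3 -m creep '[[[0.6,-1,0,45,0,0,-0.026],[0.6,-1,0,90,0,0,-0.026],[0.6,-1,0,135,0,0,-0.026],[0.6,-1,0,165,0,0,-0.026],[0.6,-1,0,182,0,0,-0.026]]]'; python3 -m creep '[[[0.6,0,0,0,0,0,0],[0.2,0,0,0,0,0,0],[0.1,0,0,0,0,0,0],[0,0,0,0,0,0,0],[0,0,0,0,0,0,0]]]' 60; python3 -m creep '[[[0,0,0,0,0,0,0],[0,0,0,0,0,0,0],[0,0,0,0,0,0,0],[0,0,0,-10,0,0,0],[0,0,0,-20,0,0,0]]]' 60; python3 -m creep '[[[0,0,0,-30,0,0,0],[0,0,0,-60,0,0,0],[0,0,0,-90,0,0,0],[0,0,0,-130,0,0,0],[0,0,0,-130,0,0,0]]]' 60;python3 - <<'E'
from br import *
print(ctrl.get_state()["joint_positions"].round(2))
go([.5049,.1118,.15],down(np.radians(-90.9)))
E
```

```text
time: 19.6
position: [0.49, 0.4401, 0.0166]
tool_rot: [1.75, 2.608, -0.002]
ft_force: [0.3, -0.2, 0.9]
grip_width: 0.599
time: 20.1
position: [0.4901, 0.4423, 0.0191]
tool_rot: [1.747, 2.61, 0.003]
ft_force: [-0.3, 0.4, -0.3]
grip_width: 0.321
time: 20.6
position: [0.4889, 0.4412, 0.0375]
tool_rot: [-1.747, -2.61, 0.003]
ft_force: [0.1, 0.2, -2.0]
grip_width: 0.219
time: 21.1
position: [0.4908, 0.4449, 0.1745]
tool_rot: [1.746, 2.61, 0.015]
ft_force: [0.5, 0.5, -1.2]
grip_width: 0.218
[-0.04  0.58 -1.05  1.46  0.51  1.38 -0.72]
shift [-313.4 -114.3   22.3] rot [ 0.002 -0.011  1.978] n>= 14.0
```

The saddle is held (width ≈19 mm). I'll turn and carry it to its cutout.

```bash
python3 -m creep '[[[0,-43,-16,0,0,0,0.15],[0,-86,-32,0,0,0,0.3],[0,-129,-48,0,0,0,0.45],[0,-172,-64,0,0,0,0.6],[0,-215,-80,0,0,0,0.75]]]'; python3 -m creep '[[[0,0,0,0,0,0,0.15],[0,0,0,0,0,0,0.3],[0,0,0,0,0,0,0.45],[0,0,0,0,0,0,0.6],[0,0,0,0,0,0,0.75]]]';python3 -m creep '[[[0,0,0,0,0,0,0.15],[0,0,0,0,0,0,0.3],[0,0,0,0,0,0,0.45],[0,0,0,0,0,0,0.48],[0,0,0,0,0,0,0.48]]]'
python3 - <<'E'
from br import *
go([.5049,.1118,.15],down(np.radians(-90.9)))
E
```

```text
time: 21.6
position: [0.4968, 0.2106, 0.1673]
tool_rot: [2.588, 1.782, -0.001]
ft_force: [1.3, -0.2, -2.0]
grip_width: 0.218
time: 22.1
position: [0.4969, 0.2125, 0.1674]
tool_rot: [3.06, 0.71, -0.001]
ft_force: [-0.1, 0.4, -2.8]
grip_width: 0.217
time: 22.6
position: [0.4971, 0.2126, 0.1676]
tool_rot: [3.141, -0.024, -0.001]
ft_force: [-0.4, -0.5, -2.0]
grip_width: 0.22
shift [  9.4 100.7  17.6] rot [0. 0. 0.] n>= 3.0
```

```bash
python3 -m creep '[[[0,3,34,5,0,0,0],[0,6,68,10,0,0,0],[0,9,101,18,0,0,0],[0,9,101,40,0,0,0],[0,9,101,60,0,0,0]]]'; python3 -m creep '[[[0,0,0,22,0,0,0],[0,0,0,22,0,0,0],[0,0,0,22,0,0,0]]]'
python3 - <<'E'
from br import *
p,im=look("w7")
go([.5049,.1118,.049],down(np.radians(-90.9)))
cv2.imwrite("pics/w7c.png",cv2.resize(im[100:300,130:400],None,fx=2.9,fy=2.9,interpolation=cv2.INTER_CUBIC))
E
```

```text
time: 23.1
position: [0.505, 0.1097, 0.1072]
tool_rot: [3.141, -0.029, 0.001]
ft_force: [0.3, 0.5, -1.0]
grip_width: 0.219
time: 23.4
position: [0.5045, 0.1116, 0.0859]
tool_rot: [-3.141, 0.026, 0.001]
ft_force: [-0.6, -0.9, -2.8]
grip_width: 0.219
shift [-0.4 -0.  37.7] rot [-0.    -0.001 -0.001] n>= 1.0
```

View pics/w7c.png

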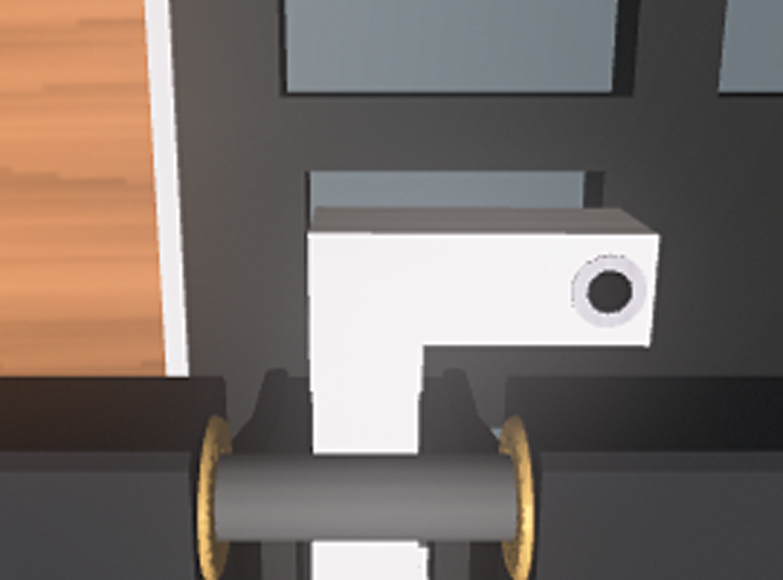

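The crop shows the held saddle's top edge from (308,233) to (659,233) above the cutout's far edge, (307,171) to (604,171). I'll check both numerically.

```bash
cat > chk.py <<'E'
from br import *
def kf(P):return (K2.T@(np.asarray(P)[:2]-[kx,ky])*1000).round(1)
E
python3 - <<'E'
from chk import *
p=ctrl.camera_params("wrist");f=lambda u,v,z:onplane(p,130+(u+.5)/2.9-.5,100+(v+.5)/2.9-.5,z)
tz=ctrl.get_state()["position"][2]
for q in((308,233),(659,233),(312,440),(422,440),(652,347)):print("br",kf(f(*q,tz+.007)))
print("TCP",kf(ctrl.get_state()["position"]),tz)
for q in((307,171),(604,171)):print("cut",kf(f(*q,.048)))
for q in((282,95),(632,95)):print("corner cut -x edge",kf(f(*q,.048)))
E
```

```text
br [-13.4 135.2]
br [-13.4  75.4]
br [-51.6 135.1]
br [-51.6 115.2]
br [-33.8  75. ]
TCP [-52.6 124.9] 0.08671577675546058
cut [ -9.1 138.2]
cut [-9.1 73.7]
corner cut -x edge [  7.1 143.2]
corner cut -x edge [ 7.1 68.9]
```

Compared with the cutout in this close view, the bracket needs (+1.8, +0.7) mm. I'll correct the kit estimate by (+1.4, +0.9) and insert.

```bash
python3 - <<'E'
from br import *
d=K2@[.0014,.0009];np.save("kit.npy",[kx+d[0],ky+d[1],ka])
E
python3 -m creep '[[[0,1.8,-0.7,0,0,0,0],[0,1.8,-0.7,10,0,0,0],[0,1.8,-0.7,18,0,0,0],[0,1.8,-0.7,22,0,0,0],[0,1.8,-0.7,25,0,0,0]]]';python3 -m creep '[[[0,0,0,3,0,0,0],[0,0,0,6,0,0,0],[0,0,0,9,0,0,0],[0,0,0,11,0,0,0],[0,0,0,12,0,0,0]]]';python3 -m creep '[[[0,0,0,0,0,0,0],[0,0,0,0,0,0,0]]]'
```

```text
time: 23.95
position: [0.5063, 0.1124, 0.061]
tool_rot: [3.141, -0.028, -0.001]
ft_force: [-3.4, -1.2, 10.7]
grip_width: 0.22
time: 24.45
position: [0.5079, 0.1123, 0.05]
tool_rot: [3.141, -0.028, 0.004]
ft_force: [-0.1, -0.6, 5.1]
grip_width: 0.219
time: 24.65
position: [0.5078, 0.1123, 0.0498]
tool_rot: [-3.141, 0.028, -0.004]
ft_force: [0.3, 0.6, 5.0]
grip_width: 0.22
```

```bash
python3 -m creep '[[[0,0,0,1,0,0,0],[0,0,0,1,0,0,0]]]';python3 -m creep '[[[0,0,0,1,0,0,0],[0,0,0,2,0,0,0],[0,0,0,2,0,0,0]]]'
```

```text
time: 24.85
position: [0.5077, 0.1122, 0.0486]
tool_rot: [-3.141, 0.029, -0.004]
ft_force: [0.9, -0.1, 5.8]
grip_width: 0.217
time: 25.15
position: [0.5078, 0.1123, 0.0483]
tool_rot: [3.14, -0.029, 0.003]
ft_force: [-4.4, -3.0, 19.4]
grip_width: 0.219
```

It's bottomed out, or the fingertips are on the foam. I'll release, then press from above with closed fingers to confirm the height (top should be at 0.056).

```bash
python3 -m creep '[[[0.5,0,0,-3,0,0,0],[0.5,0,0,-3,0,0,0],[0.5,0,0,-3,0,0,0],[0.5,0,0,-3,0,0,0]]]';python3 -m creep '[[[0,0,0,-30,0,0,0],[0,0,0,-30,0,0,0],[0,0,0,-30,0,0,0],[0,0,0,-30,0,0,0],[0,0,0,-30,0,0,0]]]';python3 -m creep '[[[0,0,0,0,0,0,0],[0,0,0,0,0,0,0],[0,0,0,10,0,0,0],[0,0,0,14,0,0,0],[0,0,0,18,0,0,0]]]'; python3 -m creep '[[[0,0,0,2,0,0,0],[0,0,0,4,0,0,0],[0,0,0,6,0,0,0],[0,0,0,7,0,0,0],[0,0,0,7,0,0,0]]]'
```

```text
time: 25.55
position: [0.5063, 0.1112, 0.0485]
tool_rot: [3.14, -0.029, -0.001]
ft_force: [-0.0, -1.9, 2.8]
grip_width: 0.466
time: 26.05
position: [0.5057, 0.1119, 0.0778]
tool_rot: [3.141, -0.028, -0.003]
ft_force: [-0.2, 0.1, -0.6]
grip_width: 0.13
time: 26.55
position: [0.506, 0.1119, 0.0599]
tool_rot: [3.141, -0.028, -0.002]
ft_force: [0.5, 0.6, 0.2]
grip_width: 0.004
time: 27.05
position: [0.5065, 0.1121, 0.0564]
tool_rot: [3.139, -0.028, -0.001]
ft_force: [-7.3, -2.0, 19.8]
grip_width: 0.003
```

At 20 N it stops with the top at 0.056, so the saddle is home. Next is the corner, picked with the jaw at -96°.

```bash
python3 -m creep '[[[0.6,0,0,-45,0,0,0],[0.6,0,0,-90,0,0,0],[0.6,0,0,-125,0,0,0],[0.6,0,0,-125,0,0,0]]]' 40
python3 - <<'E'
from br import *
go([.582,.295,.20],down(np.radians(-96.4)))
E
```

```text
time: 27.45
position: [0.51, 0.1131, 0.1843]
tool_rot: [-3.141, 0.029, -0.016]
ft_force: [1.0, -0.5, 0.1]
grip_width: 0.281
shift [  68.8 -183.2  -14.9] rot [-0.001 -0.01   0.093] n>= 4.0
```

```bash
python3 -m creep '[[[0.6,17,-46,-5,0,0,0.02],[0.6,34,-92,-10,0,0,0.05],[0.6,51,-137,-15,0,0,0.09],[0.6,69,-183,-15,0,0,0.093],[0.6,69,-183,-15,0,0,0.093]]]' 40;  python3 -m creep '[[[0.6,0,0,0,0,0,0],[0.6,0,0,0,0,0,0]]]';python3 - <<'E'
from br import *
p,im=look("w8")
for n,o,t,e in find(p,im):
    P,T,c=pick(n,o,t);go([*P,.019],down(near(c[0][0])))
print(ctrl.get_state()["position"])
E
```

```text
time: 27.95
position: [0.577, 0.3022, 0.1913]
tool_rot: [-3.132, 0.16, 0.007]
ft_force: [-0.5, 0.4, -0.2]
grip_width: 0.588
time: 28.15
position: [0.5788, 0.2924, 0.193]
tool_rot: [3.135, -0.176, -0.001]
ft_force: [0.2, -0.3, 0.7]
grip_width: 0.6
px [462. 210.] cen [524.3  75.4] area 1544 dims [29.4 66.4] off [2. 2.] nv 4 EDGE
px [210. 181.] cen [587.  338.6] area 2705 dims [78.8 70.3] off [ 11.1 -10.7] nv 6 EDGE
px [299.  30.] cen [718.8 236.6] area 2835 dims [47.6 62.3] off [0.  0.1] nv 4 EDGE
[0.5790401  0.29184349 0.19342571]
```

The corner has been knocked about 33 mm in +y, as the task warned. I'll re-centre and measure again.

```bash
python3 -m creep '[[[0.6,-30,-15,-15,0,0,0],[0.6,-30,-35,-15,0,0,0],[0.6,-30,-35,-15,0,0,0],[0.6,-30,-35,-15,0,0,0]]]' 40
python3 - <<'E'
from br import *
p,im=look("w9")
for n,o,t,e in find(p,im):
    P,T,c=pick(n,o,t);go([*P,.019],down(near(c[0][0])))
print(ctrl.get_state()["position"])
E
```

```text
time: 28.6
position: [0.5534, 0.3301, 0.2091]
tool_rot: [3.135, -0.177, 0.002]
ft_force: [0.6, -0.2, -0.1]
grip_width: 0.599
px [481. 191.] cen [513.4  84.7] area 2076 dims [67.4 54.7] off [7.5 7.7] nv 6 EDGE
px [244. 155.] cen [582.  338.1] area 2932 dims [89.9 69.7] off [ 11.7 -11.9] nv 6 
  -> corner origin [571.5 351.1] ang 174.15 score 1.3
corner pick [0.571 0.327] place [0.6103 0.115 ] jaw pick/place deg [(np.float64(-95.8), np.float64(89.1)), (np.float64(84.2), np.float64(-90.9))] now -96.5
shift [ 17.3   0.2 189.8] rot [ 0.002 -0.001 -0.012] n>= 4.0
[0.55371132 0.32956974 0.20877605]
```

```bash
python3 -m creep '[[[0.6,17,0,45,0,0,-0.012],[0.6,17,0,90,0,0,-0.012],[0.6,17,0,135,0,0,-0.012],[0.6,17,0,170,0,0,-0.012],[0.6,17,0,190,0,0,-0.012]]]'; python3 -m creep '[[[0.6,0,0,0,0,0,0],[0.2,0,0,0,0,0,0],[0,0,0,0,0,0,0],[0,0,0,0,0,0,0],[0,0,0,0,0,0,0]]]' 60; python3 -m creep '[[[0,0,0,0,0,0,0],[0,0,0,0,0,0,0],[0,0,0,0,0,0,0],[0,0,0,-10,0,0,0],[0,0,0,-20,0,0,0]]]' 60; python3 -m creep '[[[0,0,0,-30,0,0,-0.1],[0,0,0,-60,0,0,-0.25],[0,0,0,-90,0,0,-0.4],[0,0,0,-120,0,0,-0.55],[0,0,0,-120,0,0,-0.7]]]' 60;python3 - <<'E'
from br import *
s=ctrl.get_state();print(s["grip_width"],s["joint_positions"].round(2),jaw())
go([.6103,.115,.15],down(np.radians(89.1)))
E
```

```text
time: 29.15
position: [0.5689, 0.3259, 0.0146]
tool_rot: [3.133, -0.16, -0.007]
ft_force: [0.4, -0.5, 0.9]
grip_width: 0.601
time: 29.65
position: [0.5706, 0.3301, 0.0202]
tool_rot: [-3.137, 0.156, -0.003]
ft_force: [-0.7, -1.8, 1.2]
grip_width: 0.322
time: 30.15
position: [0.5692, 0.3302, 0.0388]
tool_rot: [-3.138, 0.155, 0.002]
ft_force: [0.5, 0.7, -0.6]
grip_width: 0.24
time: 30.65
position: [0.5716, 0.3326, 0.1647]
tool_rot: [-2.995, -0.939, -0.013]
ft_force: [1.4, 1.0, -1.6]
grip_width: 0.243
0.2431385402755905 [ 0.11  0.54 -0.94  1.48  0.44  1.34 -1.83] -55.1959273770443
shift [-92.6 200.8  13.9] rot [ 0.011 -0.003 -2.518] n>= 17.0
```

```bash
python3 -m creep '[[[0,-18,40,0,0,0,-0.15],[0,-36,80,0,0,0,-0.3],[0,-54,120,0,0,0,-0.45],[0,-72,155,0,0,0,-0.6],[0,-80,175,0,0,0,-0.75]]]'; python3 -m creep '[[[0,0,0,0,0,0,-0.15],[0,0,0,0,0,0,-0.3],[0,0,0,0,0,0,-0.45],[0,0,0,0,0,0,-0.6],[0,0,0,0,0,0,-0.75]]]';python3 -m creep '[[[0,0,0,0,0,0,-0.15],[0,0,0,0,0,0,-0.3],[0,0,0,0,0,0,-0.45],[0,0,0,0,0,0,-0.6],[0,0,0,0,0,0,-0.75]]]';python3 -m creep '[[[0,0,0,0,0,0,-0.15],[0,0,0,0,0,0,-0.27],[0,0,0,0,0,0,-0.27]]]'
python3 - <<'E'
from br import *
go([.6103,.115,.086],down(np.radians(89.1)))
E
```

```text
time: 31.15
position: [0.6037, 0.1357, 0.159]
tool_rot: [2.448, 1.965, -0.002]
ft_force: [0.0, 0.1, -2.0]
grip_width: 0.243
time: 31.65
position: [0.6028, 0.1407, 0.1594]
tool_rot: [1.553, 2.73, 0.001]
ft_force: [-0.0, -0.7, -1.3]
grip_width: 0.239
time: 32.15
position: [0.6028, 0.1407, 0.1593]
tool_rot: [0.445, 3.11, 0.001]
ft_force: [-0.6, -0.3, -1.4]
grip_width: 0.245
time: 32.45
position: [0.6028, 0.1407, 0.1593]
tool_rot: [0.032, 3.141, 0.001]
ft_force: [-0.5, 0.4, -1.7]
grip_width: 0.24
shift [ -7.9 -25.5  73.3] rot [ 0.     0.    -0.005] n>= 2.0
```

Now a close look above the cutout.

```bash
python3 -m creep '[[[0,-8,-25,20,0,0,0],[0,-8,-25,40,0,0,-0.005],[0,-8,-25,60,0,0,-0.005],[0,-8,-25,73,0,0,-0.005],[0,-8,-25,73,0,0,-0.005]]]';python3 -m creep '[[[0,0,0,0,0,0,0],[0,0,0,0,0,0,0]]]'
python3 - <<'E'
from chk import *
p,im=look("w10");import pickle;pickle.dump(p,open("w10.pkl","wb"))
s=ctrl.get_state();print(kf(s["position"]),s["position"],jaw())
cv2.imwrite("pics/w10c.png",cv2.resize(im[100:300,130:400],None,fx=2.9,fy=2.9,interpolation=cv2.INTER_CUBIC))
E
```

```text
time: 32.95
position: [0.6085, 0.1156, 0.0836]
tool_rot: [-0.024, -3.138, 0.001]
ft_force: [0.7, 0.7, -1.9]
grip_width: 0.241
time: 33.15
position: [0.6107, 0.1162, 0.0869]
tool_rot: [0.024, 3.14, 0.001]
ft_force: [-0.5, 0.1, -2.1]
grip_width: 0.239
[ 51.4 130. ] [0.61072959 0.11602539 0.08693303] 89.11590784162799
```

View pics/w10c.png

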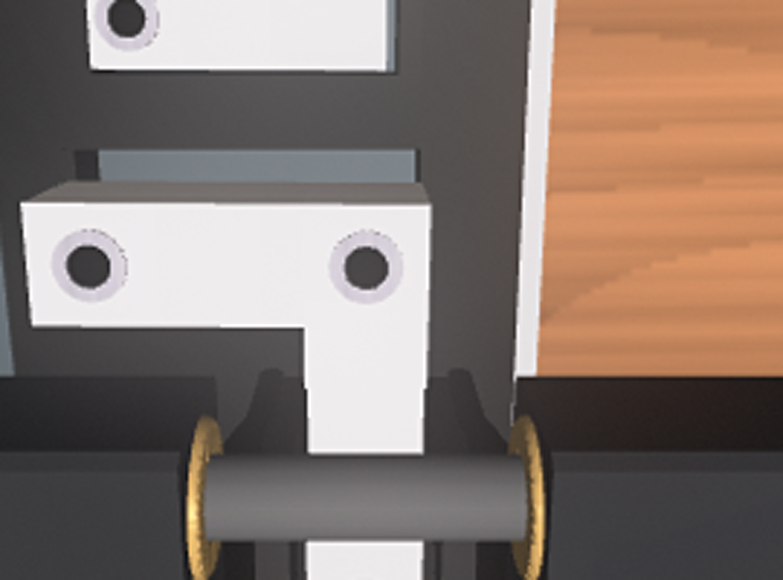

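Bracket end edge runs (21,203)–(431,206) and the cutout edge (75,150)–(418,150). The saddle at the top looks seated.

```bash
cat > cmp.py <<'E'
from chk import *
import pickle
def cmp(pk,br,cut,tz):
    p=pickle.load(open(pk,"rb"));f=lambda q,z:kf(onplane(p,130+(q[0]+.5)/2.9-.5,100+(q[1]+.5)/2.9-.5,z))
    print("br",[f(q,tz+.007) for q in br],"cut",[f(q,.048) for q in cut])
E
python3 - <<'E'
from cmp import *
cmp("w10.pkl",[(21,203),(431,206),(305,420),(424,420),(33,326)],[(75,150),(418,150)],.0869)
E
```

```text
br [array([ 8.4, 72.6]), array([  8.9, 141.8]), array([ 47.8, 119.9]), array([ 47.8, 141.3]), array([30.1, 72.7])] cut [array([ 4.8, 68.2]), array([  4.8, 142.2])]
```

```bash
python3 -m creep '[[[0,1.3,-2,0,0,0,0],[0,1.3,-2,10,0,0,0],[0,1.3,-2,18,0,0,0],[0,1.3,-2,22,0,0,0],[0,1.3,-2,25,0,0,0]]]';python3 -m creep '[[[0,0,0,3,0,0,0],[0,0,0,6,0,0,0],[0,0,0,9,0,0,0],[0,0,0,11,0,0,0],[0,0,0,12,0,0,0]]]';python3 -m creep '[[[0,0,0,1,0,0,0],[0,0,0,1,0,0,0],[0,0,0,2,0,0,0],[0,0,0,2,0,0,0]]]'
```

```text
time: 33.7
position: [0.6093, 0.1146, 0.0622]
tool_rot: [0.024, 3.14, 0.002]
ft_force: [-2.2, -0.1, 12.9]
grip_width: 0.241
time: 34.2
position: [0.61, 0.1145, 0.0501]
tool_rot: [0.024, 3.139, 0.003]
ft_force: [0.1, -0.4, 5.8]
grip_width: 0.243
time: 34.6
position: [0.61, 0.1145, 0.0496]
tool_rot: [0.024, 3.139, 0.001]
ft_force: [-2.2, -2.0, 14.5]
grip_width: 0.237
```

Same pattern as the saddle. I'll release and press from above.

```bash
python3 -m creep '[[[0.5,0,0,-3,0,0,0],[0.5,0,0,-3,0,0,0],[0.5,0,0,-3,0,0,0],[0.5,0,0,-3,0,0,0]]]';python3 -m creep '[[[0,0,0,-30,0,0,0],[0,0,0,-30,0,0,0],[0,0,0,-30,0,0,0],[0,0,0,-30,0,0,0],[0,0,0,-30,0,0,0]]]';python3 -m creep '[[[0,0,0,0,0,0,0],[0,0,0,0,0,0,0],[0,0,0,10,0,0,0],[0,0,0,14,0,0,0],[0,0,0,18,0,0,0]]]'; python3 -m creep '[[[0,0,0,2,0,0,0],[0,0,0,4,0,0,0],[0,0,0,6,0,0,0],[0,0,0,7,0,0,0],[0,0,0,7,0,0,0]]]'; python3 -m creep '[[[0.6,0,0,-45,0,0,0],[0.6,0,0,-90,0,0,0],[0.6,0,0,-135,0,0,0],[0.6,0,0,-150,0,0,0],[0.6,0,0,-150,0,0,0]]]'
python3 - <<'E'
from br import *
go([.437,.317,.22],down(np.radians(100.2)))
E
```

```text
time: 35.0
position: [0.6086, 0.113, 0.0492]
tool_rot: [-0.025, -3.141, 0.001]
ft_force: [-0.3, -0.2, -0.6]
grip_width: 0.473
time: 35.5
position: [0.6083, 0.1129, 0.0788]
tool_rot: [-0.025, -3.14, 0.001]
ft_force: [0.1, -0.1, -0.8]
grip_width: 0.13
time: 36.0
position: [0.6085, 0.113, 0.0609]
tool_rot: [-0.025, -3.14, 0.0]
ft_force: [-1.0, -0.1, 0.2]
grip_width: 0.007
time: 36.5
position: [0.609, 0.1133, 0.0565]
tool_rot: [0.025, 3.141, -0.002]
ft_force: [-3.1, -2.0, 9.3]
grip_width: 0.004
time: 37.0
position: [0.6101, 0.1141, 0.2076]
tool_rot: [0.025, 3.137, 0.0]
ft_force: [-0.0, -0.1, -0.2]
grip_width: 0.376
shift [176.3 200.1 -13.2] rot [-0.     0.005 -0.194] n>= 6.0
```

The corner is home (top at 0.0565). On to the tee.

```bash
python3 -m creep '[[[0.6,34,38,-5,0,0,-0.04],[0.6,68,76,-10,0,0,-0.08],[0.6,102,114,-13,0,0,-0.12],[0.6,136,152,-13,0,0,-0.16],[0.6,166,188,-13,0,0,-0.194]]]'; python3 -m creep '[[[0.6,10,12,0,0,0,0],[0.6,10,12,0,0,0,0],[0.6,10,12,0,0,0,0],[0.6,10,12,0,0,0,0]]]';python3 - <<'E'
from br import *
p,im=look("w11")
for n,o,t,e in find(p,im):
    P,T,c=pick(n,o,t);go([*P,.019],down(near(c[0][0])))
print(ctrl.get_state()["position"])
E
```

```text
time: 37.5
position: [0.4449, 0.3027, 0.2159]
tool_rot: [0.28, -3.127, 0.003]
ft_force: [0.5, 0.5, 0.5]
grip_width: 0.596
time: 37.9
position: [0.4365, 0.3106, 0.2169]
tool_rot: [0.273, -3.128, 0.001]
ft_force: [0.0, -0.5, -0.5]
grip_width: 0.599
px [ 47. 194.] cen [496.1  82.5] area 2121 dims [58.7 65.5] off [-8.4  7.4] nv 6 EDGE
px [260. 163.] cen [419.1 313.3] area 2947 dims [70.1 89.4] off [-11.8   0.1] nv 8 
  -> tee origin [430.7 315.6] ang 101.11 score 1.3
tee pick [0.4366 0.3167] place [ 0.6103 -0.008 ] jaw pick/place deg [(np.float64(101.1), np.float64(-0.9)), (np.float64(-78.9), np.float64(179.1))] now 100.0
shift [ -1.4   5.8 198.1] rot [-0.    -0.001 -0.02 ] n>= 4.0
[0.43639106 0.31087226 0.21705834]
```

```bash
python3 -m creep '[[[0.6,-1,6,45,0,0,-0.02],[0.6,-1,6,90,0,0,-0.02],[0.6,-1,6,135,0,0,-0.02],[0.6,-1,6,175,0,0,-0.02],[0.6,-1,6,197,0,0,-0.02]]]'; python3 -m creep '[[[0.6,0,0,0,0,0,0],[0.2,0,0,0,0,0,0],[0,0,0,0,0,0,0],[0,0,0,0,0,0,0],[0,0,0,0,0,0,0]]]' 60; python3 -m creep '[[[0,0,0,0,0,0,0],[0,0,0,0,0,0,0],[0,0,0,0,0,0,0],[0,0,0,-10,0,0,0],[0,0,0,-20,0,0,0]]]' 60; python3 -m creep '[[[0,0,0,-30,0,0,0],[0,0,0,-60,0,0,0.1],[0,0,0,-90,0,0,0.25],[0,0,0,-120,0,0,0.4],[0,0,0,-120,0,0,0.55]]]' 60;python3 - <<'E'
from br import *
s=ctrl.get_state();print(s["grip_width"],s["joint_positions"].round(2),jaw())
go([.6103,-.008,.15],down(np.radians(-0.9)))
E
```

```text
time: 38.45
position: [0.4341, 0.3161, 0.0167]
tool_rot: [0.306, -3.122, 0.003]
ft_force: [0.1, -0.0, 0.5]
grip_width: 0.599
time: 38.95
position: [0.4356, 0.3192, 0.0219]
tool_rot: [-0.31, 3.124, 0.001]
ft_force: [-0.4, 0.3, 0.2]
grip_width: 0.324
time: 39.45
position: [0.434, 0.319, 0.0411]
tool_rot: [0.311, -3.125, -0.0]
ft_force: [0.3, -0.4, -2.2]
grip_width: 0.235
time: 39.95
position: [0.436, 0.3216, 0.1654]
tool_rot: [0.557, 3.086, 0.008]
ft_force: [0.7, -0.1, -2.9]
grip_width: 0.236
0.23641431862529208 [ 0.33  0.31 -1.18  1.77  0.3   1.25  0.29] 69.54723532838055
shift [-278.4 -248.    15.1] rot [0.008 0.    1.23 ] n>= 9.0
```

```bash
python3 -m creep '[[[0,-36,-32,0,0,0,0.15],[0,-72,-64,0,0,0,0.3],[0,-108,-96,0,0,0,0.45],[0,-144,-128,0,0,0,0.6],[0,-180,-160,0,0,0,0.75]]]'; python3 -m creep '[[[0,0,0,0,0,0,0.15],[0,0,0,0,0,0,0.3],[0,0,0,0,0,0,0.48],[0,0,0,0,0,0,0.48],[0,0,0,0,0,0,0.48]]]'
python3 - <<'E'
from br import *
go([.6103,-.008,.13],down(np.radians(-0.9)))
go([.6103,-.008,.088],down(np.radians(-0.9)))
E
```

```text
time: 40.45
position: [0.5489, 0.1055, 0.1615]
tool_rot: [1.651, 2.672, 0.001]
ft_force: [0.5, 1.3, -1.2]
grip_width: 0.239
time: 40.95
position: [0.5483, 0.1072, 0.1611]
tool_rot: [2.23, 2.213, 0.0]
ft_force: [-1.4, 0.0, -2.1]
grip_width: 0.24
shift [-114.8   62.9   31.1] rot [0.    0.    0.008] n>= 3.0
shift [-114.8   62.9   73.1] rot [0.    0.    0.008] n>= 3.0
```

```bash
python3 -m creep '[[[0,-38,20,10,0,0,0.008],[0,-76,41,20,0,0,0.008],[0,-115,63,30,0,0,0.008],[0,-115,63,55,0,0,0.008],[0,-115,63,73,0,0,0.008]]]'; python3 -m creep '[[[0,0,0,0,0,0,0],[0,0,0,0,0,0,0],[0,0,0,0,0,0,0]]]';python3 - <<'E'
from chk import *
p,im=look("w12");import pickle;pickle.dump(p,open("w12.pkl","wb"))
s=ctrl.get_state();print(kf(s["position"]),s["position"],jaw())
cv2.imwrite("pics/w12c.png",cv2.resize(im[100:300,130:400],None,fx=2.9,fy=2.9,interpolation=cv2.INTER_CUBIC))
E
```

```text
time: 41.45
position: [0.6103, -0.0112, 0.0862]
tool_rot: [-2.242, -2.199, 0.001]
ft_force: [-0.8, 1.9, -2.9]
grip_width: 0.239
time: 41.75
position: [0.6112, -0.0083, 0.0893]
tool_rot: [2.239, 2.201, 0.003]
ft_force: [1.0, 0.1, -2.8]
grip_width: 0.235
[53.9  5.5] [ 0.61123629 -0.00846037  0.08940916] -1.0070291159466245
```

View pics/w12c.png

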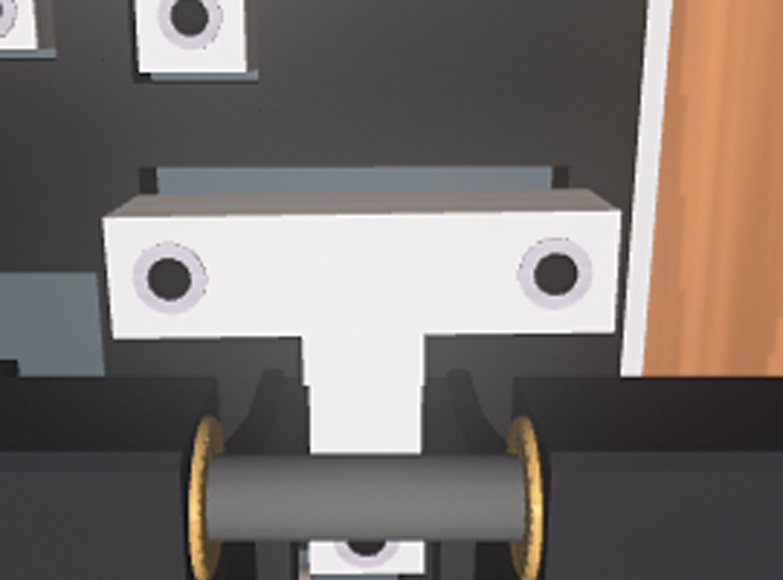

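Bracket edge runs (104,218)–(621,211) and the cutout edge (140,167)–(569,166); the bracket is turned about 0.6°.

Run:
```python
from cmp import *
for tz in(.0894,.0874):cmp("w12.pkl",[(104,218),(621,211),(304,380),(424,380),(113,338),(615,332)],[(140,167),(569,166)],tz)
```

```text
br [array([10.4, 47.4]), array([97.9, 48.5]), array([43.7, 18.1]), array([65. , 18.1]), array([10.4, 26. ]), array([98.4, 27. ])] cut [array([ 5.3, 49.6]), array([99.4, 49.7])]
br [array([ 9.8, 47. ]), array([98.5, 48.1]), array([43.6, 17.4]), array([65.2, 17.4]), array([ 9.8, 25.4]), array([98.9, 26.4])] cut [array([ 5.3, 49.6]), array([99.4, 49.7])]
```

```bash
python3 -m creep '[[[0,-0.4,-1.8,0,0,0,0.01],[0,-0.4,-1.8,10,0,0,0.01],[0,-0.4,-1.8,16,0,0,0.01],[0,-0.4,-1.8,21,0,0,0.01],[0,-0.4,-1.8,25,0,0,0.01]]]';python3 -m creep '[[[0,0,0,3,0,0,0],[0,0,0,6,0,0,0],[0,0,0,8,0,0,0],[0,0,0,10,0,0,0],[0,0,0,11,0,0,0]]]';python3 -m creep '[[[0,0,0,1,0,0,0],[0,0,0,1,0,0,0],[0,0,0,2,0,0,0],[0,0,0,2,0,0,0]]]'
```

```text
time: 42.3
position: [0.6094, -0.0094, 0.0637]
tool_rot: [2.252, 2.188, 0.001]
ft_force: [-2.1, -0.8, 12.0]
grip_width: 0.239
time: 42.8
position: [0.6092, -0.009, 0.0529]
tool_rot: [2.252, 2.188, 0.001]
ft_force: [-1.7, 0.6, 5.2]
grip_width: 0.233
time: 43.2
position: [0.6093, -0.0091, 0.0516]
tool_rot: [2.252, 2.188, 0.001]
ft_force: [-3.3, 0.8, 9.2]
grip_width: 0.231
```

```bash
python3 -m creep '[[[0.5,0,0,-2,0,0,0],[0.5,0,0,-2,0,0,0],[0.5,0,0,-2,0,0,0],[0.5,0,0,-2,0,0,0]]]';python3 -m creep '[[[0,0,0,-30,0,0,0],[0,0,0,-30,0,0,0],[0,0,0,-30,0,0,0],[0,0,0,-30,0,0,0],[0,0,0,-30,0,0,0]]]';python3 -m creep '[[[0,0,0,0,0,0,0],[0,0,0,0,0,0,0],[0,0,0,10,0,0,0],[0,0,0,15,0,0,0],[0,0,0,20,0,0,0]]]'; python3 -m creep '[[[0,0,0,2,0,0,0],[0,0,0,4,0,0,0],[0,0,0,6,0,0,0],[0,0,0,7,0,0,0],[0,0,0,8,0,0,0]]]'; python3 -m creep '[[[0,0,0,1,0,0,0],[0,0,0,1,0,0,0]]]'
```

```text
time: 43.6
position: [0.6084, -0.0094, 0.0515]
tool_rot: [-2.253, -2.189, 0.0]
ft_force: [0.1, -0.0, 0.1]
grip_width: 0.471
time: 44.1
position: [0.6078, -0.0095, 0.0808]
tool_rot: [-2.253, -2.188, 0.002]
ft_force: [-0.2, -0.1, -0.3]
grip_width: 0.131
time: 44.6
position: [0.608, -0.0094, 0.0608]
tool_rot: [-2.253, -2.189, 0.001]
ft_force: [-0.0, 0.6, -0.9]
grip_width: 0.007
time: 45.1
position: [0.6086, -0.0093, 0.0564]
tool_rot: [2.253, 2.188, -0.002]
ft_force: [-8.8, -1.0, 20.0]
grip_width: 0.004
time: 45.3
position: [0.6086, -0.0093, 0.0564]
tool_rot: [2.252, 2.188, -0.003]
ft_force: [-8.3, -1.2, 19.7]
grip_width: 0.005
```

The tee is home (20 N at 0.0564). Now the zed.

```bash
python3 -m creep '[[[0.6,0,0,-45,0,0,0],[0.6,0,0,-90,0,0,-0.1],[0.6,0,0,-135,0,0,-0.25],[0.6,0,0,-170,0,0,-0.4],[0.6,0,0,-170,0,0,-0.55]]]'; python3 -m creep '[[[0.6,0,0,0,0,0,-0.15],[0.6,0,0,0,0,0,-0.3],[0.6,0,0,0,0,0,-0.45],[0.6,0,0,0,0,0,-0.6],[0.6,0,0,0,0,0,-0.72]]]';python3 - <<'E'
from br import *
go([.66,-.325,.24],down(np.radians(71)))
E
```

```text
time: 45.8
position: [0.6116, -0.0086, 0.2292]
tool_rot: [1.561, 2.715, 0.007]
ft_force: [0.3, -0.8, 0.0]
grip_width: 0.374
time: 46.3
position: [0.6086, -0.0094, 0.223]
tool_rot: [0.507, 3.1, -0.0]
ft_force: [-0.1, -0.4, 0.6]
grip_width: 0.599
shift [-149.3 -282.8  -16.9] rot [-0.     0.     0.007] n>= 7.0
```

```bash
python3 -m creep '[[[0.6,-23,-43,-6,0,0,0],[0.6,-46,-86,-12,0,0,0],[0.6,-69,-129,-17,0,0,0],[0.6,-92,-172,-17,0,0,0],[0.6,-113,-214,-17,0,0,0]]]'; python3 -m creep '[[[0.6,-20,-38,0,0,0,0],[0.6,-36,-69,0,0,0,0],[0.6,-36,-69,0,0,0,0],[0.6,-36,-69,0,0,0,0],[0.6,-36,-69,0,0,0,0]]]';python3 - <<'E'
from br import *
p,im=look("w13")
for n,o,t,e in find(p,im):
    P,T,c=pick(n,o,t);go([*P,.020],down(near(c[0][0])))
print(ctrl.get_state()["position"])
E
```

```text
time: 46.8
position: [0.6463, -0.251, 0.2402]
tool_rot: [0.517, 3.098, -0.001]
ft_force: [0.6, -0.6, -0.6]
grip_width: 0.598
time: 47.3
position: [0.6582, -0.3234, 0.2401]
tool_rot: [0.512, 3.099, 0.002]
ft_force: [-0.0, -0.2, 0.4]
grip_width: 0.6
px [235. 156.] cen [ 632.3 -339. ] area 2863 dims [90.  66.2] off [-0.   0.1] nv 8 
  -> zed origin [ 632.3 -339. ] ang -14.77 score 1.1
zed pick [ 0.6323 -0.339 ] place [ 5.045e-01 -3.000e-04] jaw pick/place deg [(np.float64(75.2), np.float64(89.1)), (np.float64(-104.8), np.float64(-90.9))] now 71.3
shift [ 19.6 -23.5 220.3] rot [ 0.001  0.    -0.069] n>= 5.0
[ 0.65825371 -0.3230826   0.24028033]
```

```bash
python3 -m creep '[[[0.6,20,-23,40,0,0,-0.069],[0.6,20,-23,85,0,0,-0.069],[0.6,20,-23,130,0,0,-0.069],[0.6,20,-23,175,0,0,-0.069],[0.6,20,-23,200,0,0,-0.069]]]'; python3 -m creep '[[[0.6,0,0,10,0,0,0],[0.6,0,0,20,0,0,0],[0.6,0,0,20,0,0,0],[0.2,0,0,20,0,0,0],[0,0,0,20,0,0,0]]]' 60; python3 -m creep '[[[0,0,0,0,0,0,0],[0,0,0,0,0,0,0],[0,0,0,0,0,0,0],[0,0,0,0,0,0,0],[0,0,0,0,0,0,0]]]' 60; python3 -m creep '[[[0,0,0,0,0,0,0],[0,0,0,-30,0,0,0],[0,0,0,-60,0,0,0],[0,0,0,-90,0,0,0],[0,0,0,-130,0,0,0]]]' 60;python3 - <<'E'
from br import *
s=ctrl.get_state();print(s["grip_width"],jaw())
go([.5045,-.0003,.15],down(np.radians(89.1)))
E
```

```text
time: 47.85
position: [0.6294, -0.3385, 0.0361]
tool_rot: [-0.404, -3.111, -0.002]
ft_force: [0.1, -0.5, -0.3]
grip_width: 0.604
time: 48.35
position: [0.6326, -0.3409, 0.0218]
tool_rot: [0.408, 3.112, -0.002]
ft_force: [0.5, -0.1, -1.4]
grip_width: 0.494
time: 48.85
position: [0.6317, -0.3405, 0.0204]
tool_rot: [0.408, 3.114, -0.0]
ft_force: [-0.2, 0.6, 3.0]
grip_width: 0.234
time: 49.35
position: [0.6296, -0.3406, 0.1481]
tool_rot: [-0.408, -3.11, -0.001]
ft_force: [-0.5, -0.6, -3.3]
grip_width: 0.237
0.23696059046500048 75.06039755669207
shift [208.6 296.6  -0.8] rot [ 0.001 -0.005 -0.245] n>= 8.0
```

```bash
python3 -m creep '[[[0,26,37,0,0,0,-0.03],[0,52,74,0,0,0,-0.06],[0,78,111,0,0,0,-0.1],[0,104,148,0,0,0,-0.15],[0,130,185,0,0,0,-0.245]]]'; python3 -m creep '[[[0,0,0,0,0,0,0],[0,0,0,0,0,0,0]]]';python3 - <<'E'
from br import *
go([.5045,-.0003,.087],down(np.radians(89.1)))
E
```

```text
time: 49.85
position: [0.552, -0.1271, 0.1488]
tool_rot: [-0.021, -3.14, 0.001]
ft_force: [0.9, 1.4, -0.5]
grip_width: 0.239
time: 50.05
position: [0.5528, -0.1277, 0.1494]
tool_rot: [-0.021, -3.141, 0.003]
ft_force: [0.0, -0.8, -2.5]
grip_width: 0.24
shift [ 49.9 126.9  62.2] rot [-0.002 -0.001  0.002] n>= 3.0
```

```bash
python3 -m creep '[[[0,17,42,0,0,0,0],[0,33,84,0,0,0,0],[0,50,127,0,0,0,0],[0,50,127,30,0,0,0],[0,50,127,62,0,0,0]]]'; python3 -m creep '[[[0,0,0,0,0,0,0],[0,0,0,0,0,0,0],[0,0,0,0,0,0,0]]]';python3 - <<'E'
from chk import *
p,im=look("w14");import pickle;pickle.dump(p,open("w14.pkl","wb"))
s=ctrl.get_state();print(kf(s["position"]),s["position"],jaw())
cv2.imwrite("pics/w14c.png",cv2.resize(im[100:300,130:400],None,fx=2.9,fy=2.9,interpolation=cv2.INTER_CUBIC))
E
```

```text
time: 50.55
position: [0.507, -0.0014, 0.0882]
tool_rot: [0.025, 3.138, -0.004]
ft_force: [0.5, -1.0, -2.2]
grip_width: 0.237
time: 50.85
position: [0.507, -0.0011, 0.0892]
tool_rot: [0.027, 3.139, 0.001]
ft_force: [0.7, 0.4, -2.5]
grip_width: 0.24
[-50.4  11.3] [ 0.50703104 -0.00102425  0.08932102] 89.02658722096832
```

View pics/w14c.png

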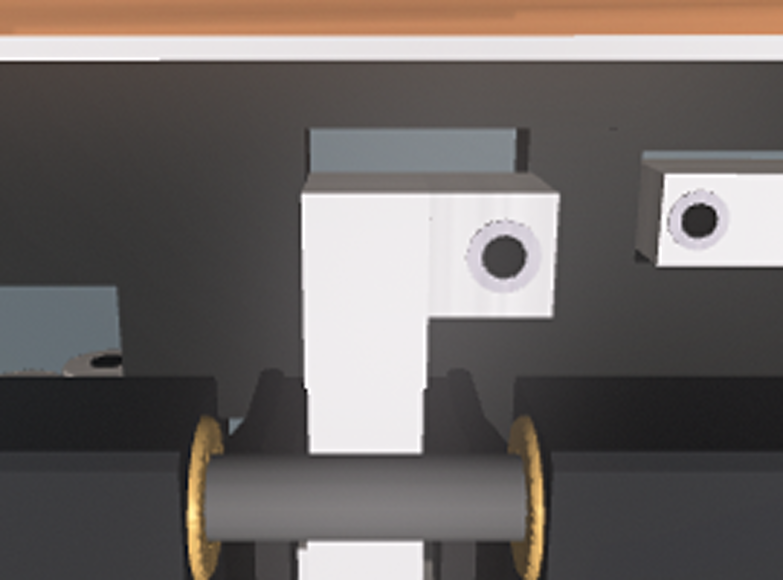

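Zed's end edge runs (302,193)–(559,193) and the cutout's (305,128)–(529,128). The tab is on the correct side.

Run:
```python
from cmp import *
cmp("w14.pkl",[(302,193),(559,193),(304,360),(427,360),(553,318),(658,174),(658,267)],[(305,128),(529,128)],.0893)
p=pickle.load(open("w14.pkl","rb"));f=lambda q,z:kf(onplane(p,130+(q[0]+.5)/2.9-.5,100+(q[1]+.5)/2.9-.5,z))
print("saddle top corners",f((658,174),.056),f((658,267),.056),"expect (-93,75),(-73,75)")
```

```text
br [array([-95.1,   1.2]), array([-95.1,  44.4]), array([-65.4,   1. ]), array([-65.4,  22.7]), array([-73.1,  44.6]), array([-98.2,  60.8]), array([-82.2,  62.1])] cut [array([-101.4,   -1.2]), array([-101.4,   47.4])]
saddle top corners [-92.5  73.7] [-72.3  75.3] expect (-93,75),(-73,75)
```

```bash
python3 -m creep '[[[0,3.4,0.2,0,0,0,0],[0,3.4,0.2,10,0,0,0],[0,3.4,0.2,18,0,0,0],[0,3.4,0.2,22,0,0,0],[0,3.4,0.2,26,0,0,0]]]';python3 -m creep '[[[0,0,0,3,0,0,0],[0,0,0,6,0,0,0],[0,0,0,9,0,0,0],[0,0,0,11,0,0,0],[0,0,0,12,0,0,0]]]';python3 -m creep '[[[0,0,0,1,0,0,0],[0,0,0,1,0,0,0],[0,0,0,2,0,0,0],[0,0,0,2,0,0,0]]]'
```

```text
time: 51.4
position: [0.5022, -0.0004, 0.062]
tool_rot: [-0.025, -3.141, 0.001]
ft_force: [-3.1, -0.2, 10.0]
grip_width: 0.238
time: 51.9
position: [0.5035, -0.0004, 0.0507]
tool_rot: [0.025, 3.14, -0.001]
ft_force: [-0.7, -0.7, 5.8]
grip_width: 0.239
time: 52.3
position: [0.5035, -0.0005, 0.0501]
tool_rot: [0.025, 3.14, -0.003]
ft_force: [-6.0, -1.8, 18.5]
grip_width: 0.24
```

```bash
python3 -m creep '[[[0.5,0,0,-2,0,0,0],[0.5,0,0,-2,0,0,0],[0.5,0,0,-2,0,0,0],[0.5,0,0,-2,0,0,0]]]';python3 -m creep '[[[0,0,0,-30,0,0,0],[0,0,0,-30,0,0,0],[0,0,0,-30,0,0,0],[0,0,0,-30,0,0,0],[0,0,0,-30,0,0,0]]]';python3 -m creep '[[[0,0,0,0,0,0,0],[0,0,0,0,0,0,0],[0,0,0,10,0,0,0],[0,0,0,15,0,0,0],[0,0,0,19,0,0,0]]]'; python3 -m creep '[[[0,0,0,2,0,0,0],[0,0,0,4,0,0,0],[0,0,0,6,0,0,0],[0,0,0,7,0,0,0],[0,0,0,8,0,0,0]]]';python3 -m creep '[[[0,0,0,-40,0,0,0],[0,0,0,-85,0,0,0],[0,0,0,-130,0,0,0],[0,0,0,-175,0,0,0],[0,0,0,-215,0,0,0]]]'
python3 - <<'E'
from br import *
go([.60,-.03,.36],down(np.radians(89.1)))
E
```

```text
time: 52.7
position: [0.502, -0.0003, 0.0495]
tool_rot: [-0.025, -3.141, -0.0]
ft_force: [-0.3, -0.0, 0.9]
grip_width: 0.471
time: 53.2
position: [0.5015, -0.0004, 0.079]
tool_rot: [-0.025, -3.14, -0.0]
ft_force: [-0.2, 0.1, -0.9]
grip_width: 0.134
time: 53.7
position: [0.5016, -0.0004, 0.0599]
tool_rot: [-0.025, -3.14, -0.0]
ft_force: [-0.2, 0.2, -0.7]
grip_width: 0.006
time: 54.2
position: [0.5022, -0.0003, 0.0562]
tool_rot: [-0.025, -3.139, 0.005]
ft_force: [-14.3, -1.5, 40.0]
grip_width: 0.007
time: 54.7
position: [0.5023, 0.0, 0.2701]
tool_rot: [0.024, 3.14, -0.002]
ft_force: [1.1, -0.8, -0.4]
grip_width: 0.006
shift [-98.2 -28.7 -89.8] rot [-0.001  0.001  0.   ] n>= 3.0
```

The zed is home (0.0562). Final overview from above.

```bash
python3 -m creep '[[[0.3,-30,-10,-30,0,0,0],[0.3,-60,-20,-60,0,0,0],[0.3,-98,-29,-90,0,0,0],[0.3,-98,-29,-90,0,0,0],[0.3,-98,-29,-90,0,0,0]]]';python3 -m creep '[[[0.3,0,0,0,0,0,0],[0.3,0,0,0,0,0,0]]]'
python3 - <<'E'
from chk import *
p,im=look("w15")
for n,o,t,e in find(p,im,z=.056):
    print("   kit frame",kf(o/1000),POCK[n],"dang",np.degrees(t-ka).round(1))
# drip base/basket via scene; compare initial handle position
a=cv2.imread("pics/scene0.png");b=ctrl.get_image("scene")[:,:,::-1].copy();cv2.imwrite("pics/s9.png",b)
r=(slice(160,230),slice(110,180));d=[]
print("basket shift px",cv2.phaseCorrelate(*[cv2.cvtColor(i[r],cv2.COLOR_BGR2GRAY).astype(np.float64) for i in(a,b)]))
for nm,r in(("meter",(slice(225,285),slice(312,362))),("reel",(slice(255,292),slice(236,272))),("calc",(slice(252,305),slice(165,208)))):
    print(nm,cv2.phaseCorrelate(*[cv2.cvtColor(i[r],cv2.COLOR_BGR2GRAY).astype(np.float64) for i in(a,b)]))
cv2.imwrite("pics/w15b.png",np.vstack([im[:240],cv2.resize(b[150:300,90:400],(512,248),interpolation=cv2.INTER_CUBIC)]))
E
```

```text
time: 55.2
position: [0.6004, -0.0298, 0.3575]
tool_rot: [-0.022, -3.141, -0.004]
ft_force: [-0.8, -0.4, -0.9]
grip_width: 0.284
time: 55.4
position: [0.5985, -0.0308, 0.3575]
tool_rot: [-0.024, -3.141, 0.003]
ft_force: [-0.2, 0.1, 1.6]
grip_width: 0.299
px [346. 163.] cen [600.2 103.1] area 3011 dims [90.3 71. ] off [-11.7  11.8] nv 6 
  -> corner origin [611.7  91. ] ang -1.52 score 0.9
px [282. 169.] cen [609.1   9.3] area 3024 dims [90.1 70.6] off [ 0.2 11.5] nv 8 
  -> tee origin [608.8  -2.6] ang -1.47 score 0.9
px [345.  95.] cen [506.7  97.7] area 3192 dims [80.4 60.9] off [0.1 4.8] nv 8 
  -> saddle origin [506.6  92.7] ang -1.65 score 0.8
px [277.  94.] cen [ 5.046e+02 -5.000e-01] area 2947 dims [90.1 67.6] off [ 0.5 -0.2] nv 8 
  -> zed origin [ 5.046e+02 -5.000e-01] ang -0.38 score 1.3
   kit frame [ 52.7 105. ] (53, 105) dang -0.6
   kit frame [51.4 11.4] (53, 12) dang -0.5
   kit frame [-52.4 105. ] (-53, 105) dang -0.7
   kit frame [-52.9  11.8] (-53, 12) dang 0.6
basket shift px ((-0.3375472436447211, 0.1257284515991941), 0.601586432879196)
meter ((0.018117770784940035, -0.06961649100061962), 0.9576670666327374)
reel ((0.0014347997080577102, 0.06283205067656894), 1.059528861962825)
calc ((0.47093647794086735, 0.03432665976656679), 1.0178421371674584)
```

View pics/w15b.png

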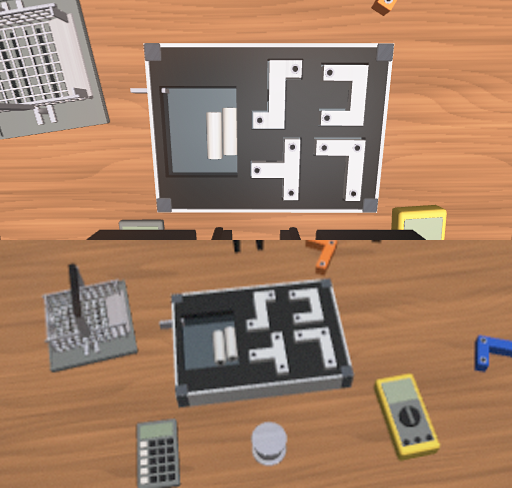

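All four brackets are in their cutouts, both pillars are in the well, the basket is on its base and the bystanders haven't moved. I'm handing the job in.

```bash
python3 -c "
from bench import ctrl
print(ctrl.close_job())"
```

```text
the job is handed in; nothing more can be done
None
```

The job is handed in at about 55 s of the 208 s allowed; the interface reports no verdict.

- **Basket:** I tipped both pillars (two were present) into the well and put the empty basket back over the pins. The grip height at release matched the pick height, and the scene picture showed a shift of about 0.3 px.
- **Brackets:** Saddle, corner, tee and zed are each pressed into their own cutouts. In the last wrist picture all were within about 1.8 mm and 0.7° of their pocket points. When I touched each top it stood at 56.2–56.5 mm, against 56 mm expected.
- **Left alone:** The meter, reel and calculator shifted less than 0.5 px in the scene picture. I did not touch the blue, orange or brown look-alikes.

What went wrong or stayed uncertain:
- The first grasp of the handle closed too late and came up empty, so I repeated it.
- The corner was knocked about 33 mm aside during the run, so I measured it again before picking it up.
- The last press on the zed peaked at 40.0 N at the wrist with the fingertips. That is right at the 40 N body-contact limit, though the fingertips are not the arm or the gripper body.
- The corner's check from above reached only about 9 N, but it had already been pushed down with about 14 N while gripped.

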